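Free the sugar-seized clamp knob and take the lid off the glaze warmer

TASK

The red clamp knob on the glaze warmer is seized with dried sugar: rock it gently back and forth in small arcs, reversing as soon as it binds and never forcing it, until it breaks free, then turn it anticlockwise (seen from above) a full quarter turn so that its steel tongue clears the lid. Then lift the lid off by its black handle and set it down flat in the blue tray, without dropping it and without disturbing the cakes or the bowl.

Things in the scene. Friction and masses are not known exactly. Their poses are not given: they have to be found in the camera images.
- knob_grip (a point): Middle of the red wing of the clamp knob, on its vertical axis, 147 mm above the table: an upright bar 64 mm long (y axis), 14 mm thick (x axis), 30 mm high. Under it a hub 30 mm across, 22 mm high, and at the hub's foot a steel tongue 20 mm wide, top 116 mm above the table, reaching 70 mm towards -y over the lid's edge. z is up; turns with the knob.
- knob (a joint): Knob angle on its stem, rad, + anticlockwise from above; -0.06 to 0.06 at start, end stop 1.75. Dried sugar binds it a few degrees either side of 0. Turn it until it binds, hold 0.2 s, turn back until it binds the other way, and so on, anticlockwise first: the arc widens by a few degrees a stroke; after 4 or 5 strokes, once beyond 0.35 rad, it turns freely.
- stem (a joint): Elastic twist of the stem that carries the knob, rad, + anticlockwise: shows the torque put on the knob, 4 N m per rad. 0.015 to 0.025 while the knob turns against its drag; rises as fast as the hand turns once it binds. The stem is ruined beyond 0.08 (0.32 N m) either way; reverse at about half that.
- lid_handle (a point): Centre of the lid's black handle bar, 70 mm long (y axis), 16 mm thick (x), 14 mm high, 35 mm above the underside of the 120 x 120 x 6 mm steel plate (z up). About 0.35 kg. Lies loose on the warmer's deck, 100 mm above the table, in a rim 4 mm high with 2 mm play; held down by the tongue until that is swung clear.
- tray_in (a point): Centre of the inner floor of the fixed, shallow blue tray, 5 mm above the table; the floor is 210 x 210 mm inside walls 5 mm thick, rim 30 mm above the table. z is up, x and y along its sides.
- warmer: Fixed white glaze warmer with an aluminium deck, 164 x 244 x 100 mm; origin under its centre on the table. In its frame the lid's centre is at y = -50 mm and the knob axis at y = +62 mm, both at x = 0.
- cake1: Loose iced cake in a dark paper case, 80 mm across and 91 mm high, origin under its centre. Leave alone.
- cake2: Another loose iced cake, same size. Leave alone.
- bowl: Loose green plastic bowl, 120 mm across and 60 mm high, origin under its centre. Leave alone.

How it is judged:
On the way, in this order (a step that is already met when the one before it is completed fails the run):
1. the knob is broken free and turned a quarter turn open (at least 1.25 rad), the lid still lying on the warmer (value of joint knob above 1.25 rad and distance of lid_handle from where it was at the start of the episode below 0.01 m), for 0.1 s.
2. the lid is lifted off the warmer in the fingers (height (world z) of lid_handle above 0.15 m and contact force between the fingers and lid above 1 N), for 0.1 s.
At the end, for the whole second after the job is handed in: The lid lies flat (within 0.06 rad) and at rest on the floor of the blue tray, handle up, its centre within 70 mm of the tray's centre (anywhere flat inside the walls), released; the knob is still turned open, at least 1.2 rad (horizontal distance between lid_handle and tray_in below 0.07 m and z of lid_handle in the frame of tray_in below 0.039 m and angle between lid_handle's own z axis and vertical below 0.06 rad and linear speed of lid below 0.02 m/s and value of joint knob above 1.2 rad); the robot touches nothing.
It fails at once if the knob is forced: its stem twists more than 0.08 rad (0.32 N m) either way (value of joint stem above 0.08 rad or value of joint stem below -0.08 rad).
It fails at once if the lid is prised up against the clamp tongue with more than 10 N (contact force between lid and knob above 10 N).
It fails at once if the lid is dropped (falls freely faster than 0.6 m/s) (linear speed of lid above 0.6 m/s and contact force between the fingers and lid below 0.5 N).
It fails at once if a cake or the bowl is moved more than 20 mm (distance of any of cake1, cake2, bowl from where it was at the start of the episode above 0.02 m).
It also fails if it takes over 72 s, if anything falls off the work surface, if the arm or the gripper's body presses on something with over 40 N, if the wrist force passes 120 N, or if a joint passes its speed limit or range.

ROBOT

A 6-joint arm with a two-finger parallel gripper is mounted at the origin on the work surface. World frame = base frame: x ahead of the robot, y to its left, z up, the work surface at z = 0. Lengths are in m, angles in rad, forces in N, time in s.
With the tool pointing down it reaches from about 0.3 to 0.75 m from the base axis. Payload 8.5 kg.
Tool frame: the origin (TCP) lies at the very end of the fingers, on their centre line; the grasp point (between the pads) lies 19 mm behind it; z points along the fingers, y is the direction in which the jaws open and shut (so a half turn about z gives the same grasp; the last joint's range is limited). The gripper opens to 88 mm and grips with 3 to 60 N. Pads are 18 mm wide; open, the fingers measure 123 mm over their backs; the gripper's body (75 mm by 187 mm) begins 45 mm behind the grasp point.
Start: joints at [-1.459, 0.381, 1.297, -0, 1.464, -0.215], TCP at [0.177, -0.521, 0.239] pointing down, gripper open.
Joint ranges: [-3.11, 3.11], [-0.89, 2.33], [0.22, 2.48], [-1.42, 4.56], [0.17, 2.85], [-2.88, 2.88]. Speed limits (rad/s): [2.39, 2.39, 3.14, 3.14, 3.14, 3.14].

INTERFACE

Orientations are given as a unit quaternion [x, y, z, w].
In Python, from cell import state, vision, arm, search_frame, trace gives the robot as it stands.
- The arm moves only by the tool move_arm, never from a script. Its arguments are lists of equal length, an entry for each row: "grip": the opening, from 0 (shut) to 1 (fully open); "xyz": the shift along the tool's x, y, z in mm, a list of three; "twist": the turn, a rotation vector about the tool's x, y, z in degrees, a list of three. In form: {"grip": [grip, ...], "xyz": [[tx, ty, tz], ...], "twist": [[wx, wy, wz], ...]}. A call has 1 to 8 rows; each row is the pose to reach, as a shift and turn from the pose commanded when the call began, along the tool's axes at that moment; what a row does not reach only later rows make up. A row lasts 1/8 s, in which the tool goes at most 62.5 mm and 10.7 degrees, less where a joint would pass 70% of its speed; a pose out of reach is approached as far as the arm can. A call with a gripper value outside its range is refused whole. The fingers move at their own pace and stop on an object; the grip force is fixed at half the most. Time passes only in rows, so rows that repeat a pose let the fingers close. It gives the time, the measured TCP pose, the force and the opening at its end, in the units of the state.
- state(): the state, without advancing time (a new reading comes with each control period).
- vision.snapshot(name): name is "side" or "top" or "wrist"; returns (picture, depth): 384x512x3 uint8, red, green, blue; 384x512 float32, m along the optical axis (not along the pixel's ray), 0 where there is no reading.
- vision.camera_params(name): a dict with "fx", "fy", "cx", "cy" (pixels), "D" ([k1, k2, p1, p2, k3] as OpenCV has them; the pictures are not rectified), "R" (3x3) and "t" (3): a world point X has camera coordinates R X + t. Camera axes: x right, y down, z forward; pixel columns grow to the right and rows downward; lengths in m; the calibration is good to about 2 mm. A picture is of the moment at which its call begins: read the wrist's pose just before it. camera_params takes no time and is no camera call; for the wrist camera it gives the pose at the moment of the call.
- arm.sign_off(): hands the job in, once; it reports no verdict.
Trained networks look in the newest picture that a camera, given by its name, has taken for a name from the list of things; names that differ only in an ending like _2 or _b are one class to them, and where a whole thing is asked for, a point or a joint stands for the part that bears it (a point fixed in the world has none). Each returns a list of dicts, best first, with "confidence" (0 to 1); they miss things now and then, are a little off and sometimes report something else, mostly with a low value. They report only what shows in the picture. A call takes as long as a camera call.
- search_frame(target, camera): "location" ([column, row] in pixels, amid what is visible of it).
- trace(target, camera): "mask" (384x512 bool, what is visible of it) and "location" ([column, row] in pixels, amid what is visible of it).
The state is a dict: "time_s": time; "joint_pos": joint angles; "qd": joint speeds; "tau": joint torques, N m; "ee_pos": TCP position; "orientation": TCP orientation; "ft_force": force on the tool from outside, world axes, zero at the start; "ft_torque": the same for the moment, N m; "gripper_width": finger opening in m.
Only numpy, scipy, OpenCV 4.12 (cv2) and the standard library are available. Lean on these libraries where they do the work, as an engineer would, in place of code of your own. Each camera call takes 0.05 s, during which the arm holds its last target.

## Working session

There is one attempt and no reset: what is moved stays moved. The work goes in short steps, Python scripts to look and compute and a tool call to move; the robot and the scene stay as the last step left them, time stands still between calls to the robot, and variables do not carry over. Pictures are saved under pics/ and viewed, and the job is handed in when it is done.

Besides the shell and the picture viewer there is one more tool, called after "Emit:" as name(argument=value, ...), one argument or row to a line, values as JSON. move_arm: Moves the arm, as the interface text tells. Its arguments: {"type":"object","properties":{"grip":{"type":"array","items":{"type":"number"}},"xyz":{"type":"array","items":{"type":"array","items":{"type":"number"}}},"twist":{"type":"array","items":{"type":"array","items":{"type":"number"}}}},"required":["grip","xyz","twist"]}

```bash
ls; mkdir -p pics; cat > h.py <<'E'
from cell import state, vision, arm, search_frame, trace
import numpy as np, cv2
from scipy.spatial.transform import Rotation as Ro
def snap(n,f):
    im,d=vision.snapshot(n); cv2.imwrite('pics/'+f+'.png',cv2.cvtColor(im,cv2.COLOR_RGB2BGR)); return im,d
def world(p,uv,dep):
    K=np.array([[p['fx'],0,p['cx']],[0,p['fy'],p['cy']],[0,0,1.]])
    q=cv2.undistortPoints(np.float64(uv).reshape(-1,1,2),K,np.array(p['D'],float)).reshape(-1,2)
    c=np.c_[q,np.ones(len(q))]*np.asarray(dep).reshape(-1,1)
    return (c-np.array(p['t']))@np.array(p['R'])
def maskpts(n,m,d):
    p=vision.camera_params(n); v,u=np.nonzero(m&(d>0)); return world(p,np.c_[u,v],d[v,u])
E
python3 - <<'E'
from h import *
s=state(); print({k:np.round(v,3) for k,v in s.items()})
for n in ['top','side']:
    im,d=snap(n,n+'0')
    for t in ['knob','lid_handle','tray_in','warmer','cake1','bowl']:
        for r in trace(t,n)[:2]:
            P=maskpts(n,r['mask'],d)
            print(n,t,round(r['confidence'],2),np.round(r['location']),r['mask'].sum(),np.round(np.median(P,0),3) if len(P) else None)
E
```

```text
pics
{'time_s': np.float64(0.0), 'joint_pos': array([-1.459,  0.381,  1.298, -0.   ,  1.464, -0.215]), 'qd': array([ 0.001, -0.001,  0.001, -0.001,  0.   , -0.001]), 'tau': array([-1.0000e-03, -4.3792e+01, -2.2456e+01,  7.1000e-02,  3.5000e-02,
       -0.0000e+00]), 'ee_pos': array([ 0.177, -0.521,  0.238]), 'orientation': array([ 0.987,  0.163,  0.   , -0.001]), 'ft_force': array([ 1.04 , -0.029,  0.257]), 'ft_torque': array([-0.038, -0.055,  0.001]), 'gripper_width': np.float64(0.088)}
top knob 0.68 [338. 212.] 538 [ 0.537 -0.157  0.144]
top lid_handle 0.57 [384. 206.] 3255 [ 0.557 -0.254  0.106]
top lid_handle 0.3 [342. 214.] 588 [ 0.537 -0.158  0.133]
top tray_in 0.78 [171. 196.] 9632 [0.597 0.207 0.006]
top warmer 0.91 [339. 220.] 6127 [ 0.531 -0.159  0.1  ]
top cake1 0.72 [191. 117.] 1208 [0.759 0.152 0.081]
top cake1 0.71 [341. 115.] 1139 [ 0.77  -0.172  0.082]
top bowl 0.96 [259. 292.] 2563 [0.385 0.005 0.026]
side knob 0.83 [246. 228.] 729 [ 0.537 -0.168  0.131]
side lid_handle 0.87 [272. 275.] 4000 [ 0.555 -0.269  0.105]
side tray_in 0.96 [230. 165.] 4556 [0.598 0.198 0.004]
side tray_in 0.75 [245. 227.] 701 [ 0.537 -0.169  0.13 ]
side warmer 0.6 [238. 286.] 8636 [ 0.529 -0.235  0.098]
side cake1 0.77 [297. 151.] 960 [0.761 0.13  0.059]
side cake1 0.59 [358. 241.] 1462 [ 0.768 -0.199  0.073]
side bowl 0.84 [160. 217.] 1760 [0.385 0.026 0.035]
```

View pics/top0.png

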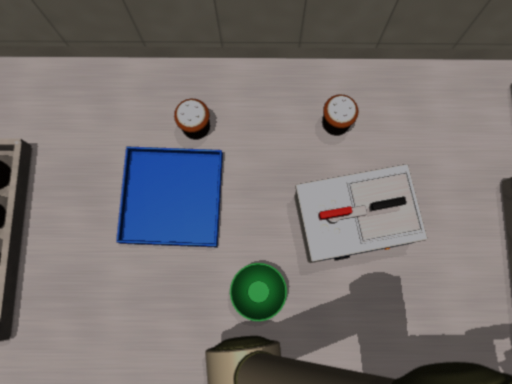

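View pics/side0.png

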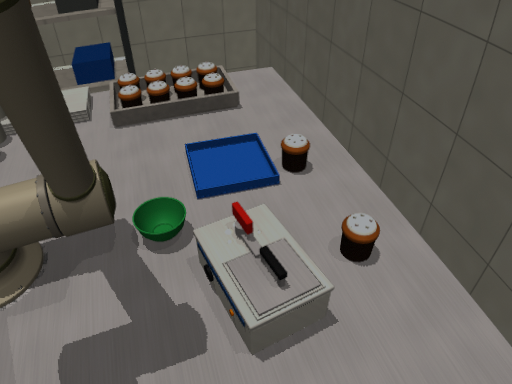

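```bash
python3 - <<'E'
from h import *
for n in ['top','side']:
    im,d=snap(n,n+'1')
    p=vision.camera_params(n); 
    print(n, 'campos',-np.array(p['R']).T@np.array(p['t']),p['fx'])
    v,u=np.nonzero(d>0); P=world(p,np.c_[u,v],d[v,u])
    c=im[v,u].astype(int)
    def rect(name,m):
        Q=P[m]; 
        if len(Q)<10: print(name,len(Q));return
        r=cv2.minAreaRect(Q[:,:2].astype(np.float32)); print(n,name,len(Q),np.round(r[0],4),np.round(r[1],4),round(r[2],2),'z',np.round(np.percentile(Q[:,2],[2,50,98]),4))
    red=(c[:,0]>110)&(c[:,1]<70)&(c[:,2]<70)&(P[:,1]<-0.05)
    rect('red top',red&(P[:,2]>0.155)); rect('red all',red)
    box=(P[:,0]>.4)&(P[:,0]<.7)&(P[:,1]<0)&(P[:,1]>-.42)
    rect('deck',box&(P[:,2]>0.095)&(P[:,2]<0.112))
    dark=c.max(1)<70
    rect('handle',box&dark&(P[:,2]>0.128)&(P[:,2]<.142))
    rect('lidplate',box&(P[:,2]>0.1045)&(P[:,2]<.1085)&(P[:,1]<-.17))
    blue=(c[:,2]>c[:,0]+50)&(c[:,2]>c[:,1]+30)&(P[:,2]>0.02)
    rect('trayrim',blue&(P[:,2]<.04))
E
```

```text
top campos [ 0.3817107  -0.00470069  1.05246151] 467.3059502821472
top red top 202 [ 0.5371 -0.1461] [0.0127 0.0624] 10.84 z [0.1567 0.1598 0.1629]
top red all 238 [ 0.6475 -0.1602] [0.0605 0.2494] 82.82 z [0.0772 0.1594 0.1628]
top deck 8274 [ 0.5494 -0.2069] [0.1645 0.2445] 11.1 z [0.0967 0.1016 0.1088]
top handle 148 [ 0.5588 -0.2541] [0.0152 0.0683] 11.27 z [0.1351 0.1407 0.1419]
top lidplate 2290 [ 0.5544 -0.2421] [0.1485 0.1607] 10.4 z [0.1046 0.1061 0.1083]
top trayrim 966 [0.5968 0.2038] [0.2204 0.2203] 88.2 z [0.0219 0.0295 0.0337]
side campos [ 0.41211757 -0.64255366  0.64126487] 382.8386887948515
side red top 160 [ 0.5373 -0.1491] [0.0122 0.0627] 11.16 z [0.1563 0.1585 0.16  ]
side red all 240 [ 0.6158 -0.175 ] [0.3148 0.1462] 12.09 z [0.0669 0.1577 0.16  ]
side deck 8457 [ 0.5493 -0.2098] [0.1649 0.2453] 11.03 z [0.0966 0.1006 0.1069]
side handle 335 [ 0.5497 -0.2126] [0.0149 0.1617] 11.49 z [0.1299 0.1399 0.1419]
side lidplate 2516 [ 0.5568 -0.2484] [0.1296 0.1538] 10.65 z [0.1045 0.1054 0.1072]
side trayrim 704 [0.5966 0.2005] [0.2242 0.2198] 88.24 z [0.0202 0.0266 0.03  ]
```

The images show the warmer at yaw about 11°, with the red knob at top-image pixel (337,213) and the black handle at (388,204). The blue tray is at (171,196), and the cakes and bowl are clear of the route. I'll move above the knob and align the jaws across the wing.

```bash
cat >> h.py <<'E'
def go(xyz,yawy):
    """print move in tool axes to bring TCP to xyz, pointing down, tool y at yaw deg"""
    s=state(); R=Ro.from_quat(s['orientation']); a=np.radians(yawy)
    y=np.array([np.cos(a),np.sin(a),0]); z=np.array([0,0,-1.]); x=np.cross(y,z)
    T=Ro.from_matrix(np.c_[x,y,z])
    print('shift mm',np.round(R.inv().apply(np.array(xyz)-s['ee_pos'])*1000,1),'twist',np.round(np.degrees((R.inv()*T).as_rotvec()),1))
E
python3 -c "
from h import *
go([.5375,-.1475,.24],11.1)
for i in range(3): print(state()['ft_torque'])"
```

```text
shift mm [ 461.7 -237.7   -1.3] twist [  0.    0.  -82.4]
[-0.04346336 -0.02702803 -0.04369291]
[-0.04346336 -0.02702803 -0.04369291]
[-0.04346336 -0.02702803 -0.04369291]
```

Emit:
move_arm(
  grip=[1, 1, 1, 1, 1, 1, 1, 1],
  xyz=[
    [58, -30, 0],
    [115, -59, 0],
    [173, -89, 0],
    [231, -119, 0],
    [288, -149, 0],
    [346, -178, 0],
    [404, -208, 0],
    [461.7, -237.7, 0],
  ],
  twist=[
    [0, 0, -10.3],
    [0, 0, -20.6],
    [0, 0, -30.9],
    [0, 0, -41.2],
    [0, 0, -51.5],
    [0, 0, -61.8],
    [0, 0, -72.1],
    [0, 0, -82.4],
  ],
)

```text
time_s: 1.8
ee_pos: [0.5254, -0.1597, 0.239]
orientation: [0.633, 0.774, -0.0, 0.0]
ft_force: [0.4, 0.1, 0.9]
gripper_width: 0.088
```

Emit:
move_arm(
  grip=[1, 1],
  xyz=[
    [0, 0, 0],
    [0, 0, 0],
  ],
  twist=[
    [0, 0, 0],
    [0, 0, 0],
  ],
)

```text
time_s: 2.05
ee_pos: [0.5238, -0.1616, 0.2386]
orientation: [0.636, 0.772, -0.0, -0.0]
ft_force: [-0.1, -0.4, -0.5]
gripper_width: 0.0883
```

```bash
python3 - <<'E'
from h import *
go([.5375,-.1475,.137],11.1)
p=vision.camera_params('wrist')
im,d=snap('wrist','w0')
for t in ['knob','lid_handle']:
    for r in trace(t,'wrist')[:2]:
        P=maskpts('wrist',r['mask'],d); print(t,r['confidence'],r['location'],np.median(P,0))
v,u=np.nonzero(d>0); P=world(p,np.c_[u,v],d[v,u]); c=im[v,u].astype(int)
red=(c[:,0]>90)&(c[:,0]>2*c[:,1])&(c[:,0]>2*c[:,2])&(P[:,2]>.15)
Q=P[red]; print(len(Q),cv2.minAreaRect(Q[:,:2].astype(np.float32)),np.percentile(Q[:,2],[2,50,98]))
s=state(); print(s['joint_pos'],s['ft_force'],s['ft_torque'],s['tau'])
E
```

```text
shift mm [ 11.2  16.2 101.6] twist [-0.  0. -0.]
knob 0.58 [270.2, 190.1] [ 0.53806645 -0.15186542  0.15865342]
lid_handle 0.93 [272.6, 268.2] [ 0.55548559 -0.23356394  0.10623533]
lid_handle 0.33 [274.3, 188.2] [ 0.53816014 -0.15216655  0.15869343]
1667 ((0.5385587811470032, -0.14645981788635254), (0.013842809945344925, 0.06266850233078003), 10.536055564880371) [0.1571785  0.15954939 0.16106387]
[-5.17069116e-01  3.77161414e-01  1.30251019e+00 -1.52511367e-04
  1.46193090e+00 -7.08669572e-01] [0.31167289 0.4774335  0.25173969] [-0.03457213 -0.08667887  0.0024162 ] [ 5.01617622e-01 -4.34236407e+01 -2.24088514e+01  5.96949155e-02
  6.16133376e-02  2.95618942e-03]
```

View pics/w0.png

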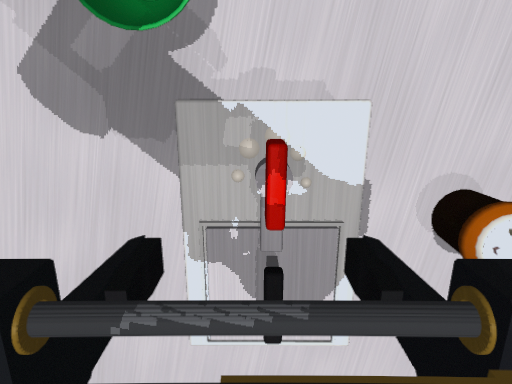

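The wrist view shows the red wing at (276,185) with the tongue lying over the lid's edge, and the jaws aligned across it. Next I descend to the wing.

```bash
python3 -c "
from h import *
go([.538,-.147,.137],11.0)"
```

```text
shift mm [ 12.5  17.3 101.9] twist [-0.  0. -0.]
```

Emit:
move_arm(
  grip=[1, 1, 1, 1, 1, 1],
  xyz=[
    [12.5, 17.3, 0],
    [12.5, 17.3, 30],
    [12.5, 17.3, 60],
    [12.5, 17.3, 85],
    [12.5, 17.3, 101],
    [12.5, 17.3, 101],
  ],
  twist=[
    [0, 0, 0],
    [0, 0, 0],
    [0, 0, 0],
    [0, 0, 0],
    [0, 0, 0],
    [0, 0, 0],
  ],
)

```text
time_s: 2.95
ee_pos: [0.5378, -0.1466, 0.1371]
orientation: [0.636, 0.772, -0.0, -0.001]
ft_force: [0.2, 0.4, 0.4]
gripper_width: 0.0882
```

```bash
python3 -c "
from h import *
go([.538,-.147,.137],11.0)
s=state(); print(s['ft_force'],s['ft_torque'],s['tau'][5])
snap('wrist','w1')"
```

```text
shift mm [-0.4  0.1  0.1] twist [-0.1 -0.1  0. ]
[0.18918701 0.397566   0.38475541] [-0.01061334 -0.04995279  0.00507606] 0.0007783638284308836
```

View pics/w1.png

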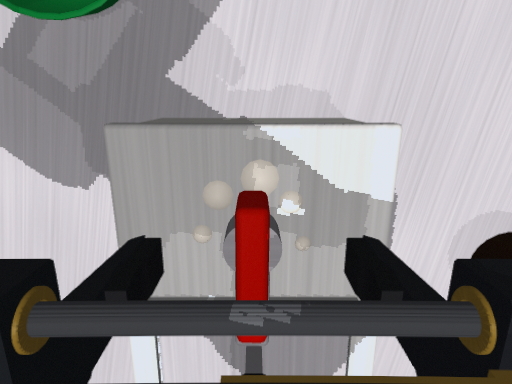

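The wing at (253,260) is centred between the fingers at 160 and 348, so I close.

Emit:
move_arm(
  grip=[0.4, 0.2, 0, 0, 0, 0],
  xyz=[
    [0, 0, 0],
    [0, 0, 0],
    [0, 0, 0],
    [0, 0, 0],
    [0, 0, 0],
    [0, 0, 0],
  ],
  twist=[
    [0, 0, 0],
    [0, 0, 0],
    [0, 0, 0],
    [0, 0, 0],
    [0, 0, 0],
    [0, 0, 0],
  ],
)

```text
time_s: 3.75
ee_pos: [0.5387, -0.1458, 0.1377]
orientation: [0.635, 0.772, 0.0, -0.0]
ft_force: [-0.6, 0.8, 0.2]
gripper_width: 0.03
```

```bash
cat >> h.py <<'E'
def st():
    s=state(); R=Ro.from_quat(s['orientation']).as_matrix()
    print('t',round(s['time_s'],2),'yaw',round(np.degrees(np.arctan2(R[1,1],R[0,1])),2),'q1-q6',round(np.degrees(s['joint_pos'][0]-s['joint_pos'][5]),2),'F',np.round(s['ft_force'],1),'T',np.round(s['ft_torque'],3),'tau6',round(s['tau'][5],3),'w',round(s['gripper_width'],4),np.round(s['ee_pos'],4))
E
python3 -c "
from h import *
st()"
```

```text
t 3.75 yaw 11.12 q1-q6 11.12 F [-0.6  0.8  0.2] T [-0.049 -0.121 -0.035] tau6 0.0 w 0.03 [ 0.5387 -0.1458  0.1377]
```

Emit:
move_arm(
  grip=[0, 0],
  xyz=[
    [0, 0, 0],
    [0, 0, 0],
  ],
  twist=[
    [0, 0, 0],
    [0, 0, 0],
  ],
)

```text
time_s: 4.0
ee_pos: [0.5373, -0.1461, 0.1377]
orientation: [0.635, 0.772, -0.001, -0.001]
ft_force: [-6.6, -1.9, 2.8]
gripper_width: 0.0138
```

```bash
python3 -c "
from h import *
st()"
```

```text
t 4.0 yaw 11.13 q1-q6 11.09 F [-6.6 -1.9  2.8] T [-0.408  0.872 -0.018] tau6 -0.029 w 0.0138 [ 0.5373 -0.1461  0.1377]
```

Emit:
move_arm(
  grip=[0, 0],
  xyz=[
    [0, 0, 0],
    [0, 0, 0],
  ],
  twist=[
    [0, 0, -0.8],
    [0, 0, -1.5],
  ],
)

```text
time_s: 4.25
ee_pos: [0.5373, -0.1461, 0.1377]
orientation: [0.625, 0.781, -0.001, -0.001]
ft_force: [-7.3, -1.4, 2.9]
gripper_width: 0.0135
```

```bash
python3 -c "
from h import *
st()"
```

```text
t 4.25 yaw 12.63 q1-q6 12.59 F [-7.3 -1.4  2.9] T [-0.339  1.066 -0.084] tau6 0.008 w 0.0135 [ 0.5373 -0.1461  0.1377]
```

Emit:
move_arm(
  grip=[0],
  xyz=[
    [0, 0, 0],
  ],
  twist=[
    [0, 0, -0.8],
  ],
)

```text
time_s: 4.38
ee_pos: [0.5373, -0.1461, 0.1377]
orientation: [0.62, 0.785, -0.001, -0.001]
ft_force: [-8.5, -1.3, 3.7]
gripper_width: 0.014
```

```bash
python3 -c "
from h import *
st()"
```

```text
t 4.38 yaw 13.43 q1-q6 13.39 F [-8.5 -1.3  3.7] T [-0.355  1.033 -0.1  ] tau6 0.036 w 0.014 [ 0.5373 -0.1461  0.1377]
```

Emit:
move_arm(
  grip=[0],
  xyz=[
    [0, 0, 0],
  ],
  twist=[
    [0, 0, -0.8],
  ],
)

```text
time_s: 4.5
ee_pos: [0.5373, -0.1461, 0.1377]
orientation: [0.614, 0.789, -0.001, -0.001]
ft_force: [-8.1, -1.7, 4.7]
gripper_width: 0.0136
```

```bash
python3 -c "
from h import *
st()"
```

```text
t 4.5 yaw 14.23 q1-q6 14.2 F [-8.1 -1.7  4.7] T [-0.341  1.075 -0.134] tau6 0.034 w 0.0136 [ 0.5373 -0.1461  0.1377]
```

Emit:
move_arm(
  grip=[0],
  xyz=[
    [0, 0, 0],
  ],
  twist=[
    [0, 0, -0.5],
  ],
)

```text
time_s: 4.62
ee_pos: [0.5373, -0.146, 0.1377]
orientation: [0.611, 0.792, -0.001, -0.001]
ft_force: [-6.8, -2.4, 3.0]
gripper_width: 0.0135
```

```bash
python3 -c "
from h import *
st()"
```

```text
t 4.62 yaw 14.73 q1-q6 14.69 F [-6.8 -2.4  3. ] T [-0.374  1.091 -0.08 ] tau6 -0.031 w 0.0135 [ 0.5373 -0.146   0.1377]
```

Emit:
move_arm(
  grip=[0],
  xyz=[
    [0, 0, 0],
  ],
  twist=[
    [0, 0, -0.8],
  ],
)

```text
time_s: 4.75
ee_pos: [0.5373, -0.1461, 0.1377]
orientation: [0.605, 0.796, -0.001, -0.001]
ft_force: [-8.4, -2.4, 3.8]
gripper_width: 0.0141
```

```bash
python3 -c "
from h import *
st()"
```

```text
t 4.75 yaw 15.54 q1-q6 15.5 F [-8.4 -2.4  3.8] T [-0.388  1.085 -0.059] tau6 0.107 w 0.0141 [ 0.5373 -0.1461  0.1377]
```

Emit:
move_arm(
  grip=[0],
  xyz=[
    [0, 0, 0],
  ],
  twist=[
    [0, 0, -0.8],
  ],
)

```text
time_s: 4.88
ee_pos: [0.5373, -0.1461, 0.1377]
orientation: [0.599, 0.8, -0.001, -0.001]
ft_force: [-6.9, -1.6, 3.4]
gripper_width: 0.0133
```

```bash
python3 -c "
from h import *
st()"
```

```text
t 4.88 yaw 16.34 q1-q6 16.3 F [-6.9 -1.6  3.4] T [-0.381  1.081 -0.055] tau6 0.079 w 0.0133 [ 0.5373 -0.1461  0.1377]
```

Emit:
move_arm(
  grip=[0],
  xyz=[
    [0, 0, 0],
  ],
  twist=[
    [0, 0, -0.8],
  ],
)

```text
time_s: 5.0
ee_pos: [0.5373, -0.1461, 0.1377]
orientation: [0.594, 0.805, -0.001, -0.001]
ft_force: [-8.5, -1.9, 3.3]
gripper_width: 0.0137
```

```bash
python3 -c "
from h import *
st()"
```

```text
t 5.0 yaw 17.13 q1-q6 17.1 F [-8.5 -1.9  3.3] T [-0.425  1.113 -0.062] tau6 0.044 w 0.0137 [ 0.5373 -0.1461  0.1377]
```

Emit:
move_arm(
  grip=[0],
  xyz=[
    [0, 0, 0],
  ],
  twist=[
    [0, 0, -0.8],
  ],
)

```text
time_s: 5.12
ee_pos: [0.5372, -0.1461, 0.1377]
orientation: [0.588, 0.809, -0.001, -0.001]
ft_force: [-8.4, -2.4, 4.3]
gripper_width: 0.0136
```

```bash
python3 -c "
from h import *
st()"
```

```text
t 5.12 yaw 17.93 q1-q6 17.89 F [-8.4 -2.4  4.3] T [-0.444  1.086 -0.098] tau6 0.029 w 0.0136 [ 0.5372 -0.1461  0.1377]
```

Emit:
move_arm(
  grip=[0],
  xyz=[
    [0, 0, 0],
  ],
  twist=[
    [0, 0, -0.6],
  ],
)

```text
time_s: 5.25
ee_pos: [0.5372, -0.1461, 0.1377]
orientation: [0.584, 0.812, -0.001, -0.001]
ft_force: [-8.1, -1.9, 3.3]
gripper_width: 0.0139
```

```bash
python3 -c "
from h import *
st()"
```

```text
t 5.25 yaw 18.53 q1-q6 18.49 F [-8.1 -1.9  3.3] T [-0.412  1.116 -0.107] tau6 -0.02 w 0.0139 [ 0.5372 -0.1461  0.1377]
```

Emit:
move_arm(
  grip=[0],
  xyz=[
    [0, 0, 0],
  ],
  twist=[
    [0, 0, -0.6],
  ],
)

```text
time_s: 5.38
ee_pos: [0.5372, -0.1461, 0.1377]
orientation: [0.58, 0.815, -0.001, -0.001]
ft_force: [-7.8, -2.2, 3.6]
gripper_width: 0.0141
```

```bash
python3 -c "
from h import *
st()"
```

```text
t 5.38 yaw 19.13 q1-q6 19.09 F [-7.8 -2.2  3.6] T [-0.388  1.15  -0.121] tau6 -0.005 w 0.0141 [ 0.5372 -0.1461  0.1377]
```

```bash
python3 -c "
from h import *
im,d=snap('wrist','w2'); st()
im,d=snap('side','s2'); st()"; python3 -c "
import cv2
a=cv2.imread('pics/s2.png')[150:330,150:350]; cv2.imwrite('pics/s2c.png',cv2.resize(a,None,fx=3,fy=3))"
```

```text
t 5.42 yaw 19.15 q1-q6 19.11 F [-8.  -2.6  4.3] T [-0.368  1.073 -0.134] tau6 -0.089 w 0.0136 [ 0.5372 -0.1461  0.1377]
t 5.47 yaw 19.12 q1-q6 19.08 F [-7.9 -2.1  3.9] T [-0.381  1.082 -0.106] tau6 -0.185 w 0.0138 [ 0.5372 -0.1461  0.1377]
```

View pics/w2.png

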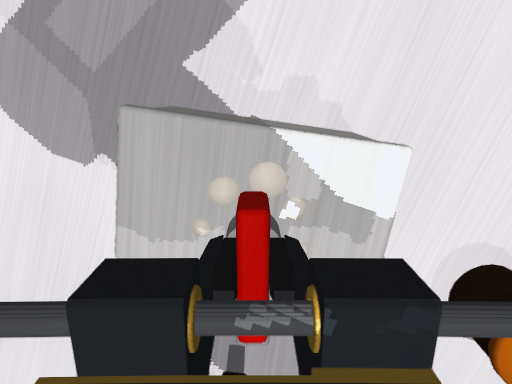

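View pics/s2c.png

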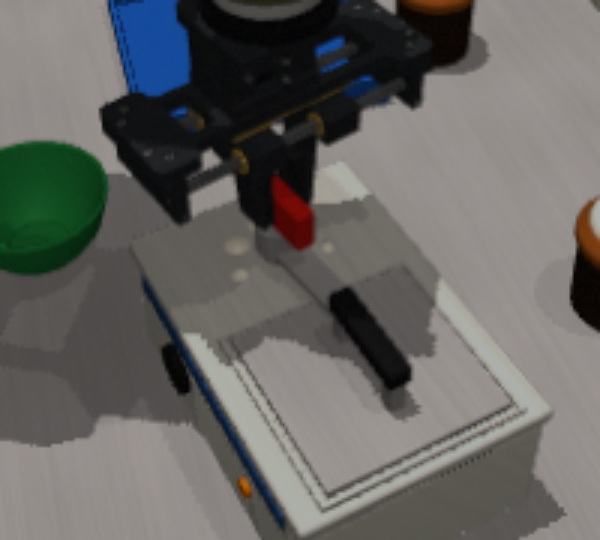

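The wing stays straight between the fingers at (253,265) while the deck appears tilted 8°, so the knob is turning with the hand. I continue in small steps.

Emit:
move_arm(
  grip=[0],
  xyz=[
    [0, 0, 0],
  ],
  twist=[
    [0, 0, -0.6],
  ],
)

```text
time_s: 5.6
ee_pos: [0.5372, -0.1461, 0.1377]
orientation: [0.576, 0.818, -0.001, -0.001]
ft_force: [-8.1, -2.9, 3.0]
gripper_width: 0.0143
```

```bash
python3 -c "
from h import *
st()"
```

```text
t 5.6 yaw 19.72 q1-q6 19.68 F [-8.1 -2.9  3. ] T [-0.326  1.089 -0.127] tau6 0.037 w 0.0143 [ 0.5372 -0.1461  0.1377]
```

Emit:
move_arm(
  grip=[0],
  xyz=[
    [0, 0, 0],
  ],
  twist=[
    [0, 0, -0.6],
  ],
)

```text
time_s: 5.72
ee_pos: [0.5372, -0.1461, 0.1377]
orientation: [0.571, 0.821, -0.001, -0.001]
ft_force: [-7.1, -1.3, 2.5]
gripper_width: 0.0135
```

```bash
python3 -c "
from h import *
st()"
```

```text
t 5.72 yaw 20.33 q1-q6 20.29 F [-7.1 -1.3  2.5] T [-0.393  1.152 -0.079] tau6 -0.004 w 0.0135 [ 0.5372 -0.1461  0.1377]
```

Emit:
move_arm(
  grip=[0],
  xyz=[
    [0, 0, 0],
  ],
  twist=[
    [0, 0, -0.8],
  ],
)

```text
time_s: 5.85
ee_pos: [0.5372, -0.1461, 0.1377]
orientation: [0.565, 0.825, -0.001, -0.001]
ft_force: [-9.0, -2.2, 4.6]
gripper_width: 0.0137
```

```bash
python3 -c "
from h import *
st()"
```

```text
t 5.85 yaw 21.13 q1-q6 21.09 F [-9.  -2.2  4.6] T [-0.368  1.135 -0.115] tau6 0.045 w 0.0137 [ 0.5372 -0.1461  0.1377]
```

Emit:
move_arm(
  grip=[0],
  xyz=[
    [0, 0, 0],
  ],
  twist=[
    [0, 0, -0.8],
  ],
)

```text
time_s: 5.98
ee_pos: [0.5372, -0.1461, 0.1377]
orientation: [0.56, 0.829, -0.001, -0.001]
ft_force: [-8.4, -2.6, 3.1]
gripper_width: 0.0136
```

```bash
python3 -c "
from h import *
st()"
```

```text
t 5.97 yaw 21.93 q1-q6 21.89 F [-8.4 -2.6  3.1] T [-0.434  1.175 -0.101] tau6 0.031 w 0.0136 [ 0.5372 -0.1461  0.1377]
```

Emit:
move_arm(
  grip=[0],
  xyz=[
    [0, 0, 0],
  ],
  twist=[
    [0, 0, -0.8],
  ],
)

```text
time_s: 6.1
ee_pos: [0.5372, -0.1461, 0.1377]
orientation: [0.554, 0.833, -0.001, -0.001]
ft_force: [-8.6, -2.7, 4.0]
gripper_width: 0.0137
```

```bash
python3 -c "
from h import *
st()"
```

```text
t 6.1 yaw 22.73 q1-q6 22.69 F [-8.6 -2.7  4. ] T [-0.455  1.138 -0.131] tau6 0.03 w 0.0137 [ 0.5372 -0.1461  0.1377]
```

Emit:
move_arm(
  grip=[0],
  xyz=[
    [0, 0, 0],
  ],
  twist=[
    [0, 0, -0.6],
  ],
)

```text
time_s: 6.22
ee_pos: [0.5371, -0.1461, 0.1377]
orientation: [0.55, 0.835, -0.001, -0.002]
ft_force: [-8.3, -2.5, 3.8]
gripper_width: 0.0136
```

```bash
python3 -c "
from h import *
st()"
```

```text
t 6.22 yaw 23.33 q1-q6 23.28 F [-8.3 -2.5  3.8] T [-0.412  1.158 -0.151] tau6 -0.051 w 0.0136 [ 0.5371 -0.1461  0.1377]
```

Emit:
move_arm(
  grip=[0],
  xyz=[
    [0, 0, 0],
  ],
  twist=[
    [0, 0, -0.5],
  ],
)

```text
time_s: 6.35
ee_pos: [0.5371, -0.1461, 0.1377]
orientation: [0.546, 0.838, -0.001, -0.002]
ft_force: [-8.7, -3.0, 3.6]
gripper_width: 0.0139
```

```bash
python3 -c "
from h import *
st()"
```

```text
t 6.35 yaw 23.82 q1-q6 23.78 F [-8.7 -3.   3.6] T [-0.407  1.201 -0.21 ] tau6 -0.086 w 0.0139 [ 0.5371 -0.1461  0.1377]
```

That is the bind: torque rose to 0.21 N m at yaw 23.8°. I hold, then reverse.

Emit:
move_arm(
  grip=[0, 0],
  xyz=[
    [0, 0, 0],
    [0, 0, 0],
  ],
  twist=[
    [0, 0, 0.2],
    [0, 0, 0.2],
  ],
)

```text
time_s: 6.6
ee_pos: [0.5371, -0.1461, 0.1377]
orientation: [0.548, 0.837, -0.001, -0.002]
ft_force: [-8.6, -2.0, 3.8]
gripper_width: 0.0137
```

```bash
python3 -c "
from h import *
st()"
```

```text
t 6.6 yaw 23.6 q1-q6 23.56 F [-8.6 -2.   3.8] T [-0.362  1.184 -0.149] tau6 -0.139 w 0.0137 [ 0.5371 -0.1461  0.1377]
```

Emit:
move_arm(
  grip=[0, 0, 0, 0, 0, 0, 0, 0],
  xyz=[
    [0, 0, 0],
    [0, 0, 0],
    [0, 0, 0],
    [0, 0, 0],
    [0, 0, 0],
    [0, 0, 0],
    [0, 0, 0],
    [0, 0, 0],
  ],
  twist=[
    [0, 0, 1.5],
    [0, 0, 3],
    [0, 0, 4.5],
    [0, 0, 6],
    [0, 0, 7.5],
    [0, 0, 9],
    [0, 0, 10.5],
    [0, 0, 12],
  ],
)

```text
time_s: 7.6
ee_pos: [0.5373, -0.1461, 0.1377]
orientation: [0.632, 0.775, -0.001, -0.001]
ft_force: [-7.7, -1.5, 3.9]
gripper_width: 0.0136
```

```bash
python3 -c "
from h import *
st()"
```

```text
t 7.6 yaw 11.58 q1-q6 11.55 F [-7.7 -1.5  3.9] T [-0.364  0.978  0.098] tau6 -0.177 w 0.0136 [ 0.5373 -0.1461  0.1377]
```

Emit:
move_arm(
  grip=[0],
  xyz=[
    [0, 0, 0],
  ],
  twist=[
    [0, 0, 0.8],
  ],
)

```text
time_s: 7.72
ee_pos: [0.5373, -0.146, 0.1377]
orientation: [0.637, 0.771, -0.001, -0.001]
ft_force: [-7.1, -1.7, 2.8]
gripper_width: 0.014
```

```bash
python3 -c "
from h import *
st()"
```

```text
t 7.72 yaw 10.8 q1-q6 10.76 F [-7.1 -1.7  2.8] T [-0.384  0.999  0.162] tau6 0.001 w 0.014 [ 0.5373 -0.146   0.1377]
```

Emit:
move_arm(
  grip=[0],
  xyz=[
    [0, 0, 0],
  ],
  twist=[
    [0, 0, 0.3],
  ],
)

```text
time_s: 7.85
ee_pos: [0.5373, -0.1461, 0.1377]
orientation: [0.639, 0.769, -0.001, -0.001]
ft_force: [-7.6, -2.7, 4.4]
gripper_width: 0.0141
```

```bash
python3 -c "
from h import *
st()"
```

```text
t 7.85 yaw 10.52 q1-q6 10.48 F [-7.6 -2.7  4.4] T [-0.369  1.021  0.05 ] tau6 0.075 w 0.0141 [ 0.5373 -0.1461  0.1377]
```

Noise; it is still turning on drag alone.

Emit:
move_arm(
  grip=[0],
  xyz=[
    [0, 0, 0],
  ],
  twist=[
    [0, 0, 0.8],
  ],
)

```text
time_s: 7.98
ee_pos: [0.5373, -0.146, 0.1377]
orientation: [0.645, 0.764, -0.001, -0.001]
ft_force: [-7.1, -0.5, 2.4]
gripper_width: 0.0141
```

```bash
python3 -c "
from h import *
st()"
```

```text
t 7.97 yaw 9.71 q1-q6 9.68 F [-7.1 -0.5  2.4] T [-0.351  0.905  0.122] tau6 -0.088 w 0.0141 [ 0.5373 -0.146   0.1377]
```

Emit:
move_arm(
  grip=[0],
  xyz=[
    [0, 0, 0],
  ],
  twist=[
    [0, 0, 0.7],
  ],
)

```text
time_s: 8.1
ee_pos: [0.5374, -0.146, 0.1377]
orientation: [0.649, 0.76, -0.001, -0.001]
ft_force: [-6.5, -2.6, 3.2]
gripper_width: 0.0137
```

```bash
python3 -c "
from h import *
st()"
```

```text
t 8.1 yaw 9.01 q1-q6 8.97 F [-6.5 -2.6  3.2] T [-0.295  0.968  0.06 ] tau6 -0.027 w 0.0137 [ 0.5374 -0.146   0.1377]
```

Emit:
move_arm(
  grip=[0],
  xyz=[
    [0, 0, 0],
  ],
  twist=[
    [0, 0, 0.8],
  ],
)

```text
time_s: 8.22
ee_pos: [0.5374, -0.146, 0.1377]
orientation: [0.655, 0.756, -0.001, -0.001]
ft_force: [-6.7, -2.1, 2.8]
gripper_width: 0.0138
```

```bash
python3 -c "
from h import *
st()"
```

```text
t 8.22 yaw 8.21 q1-q6 8.17 F [-6.7 -2.1  2.8] T [-0.327  0.969  0.169] tau6 -0.058 w 0.0138 [ 0.5374 -0.146   0.1377]
```

Emit:
move_arm(
  grip=[0],
  xyz=[
    [0, 0, 0],
  ],
  twist=[
    [0, 0, 0.4],
  ],
)

```text
time_s: 8.35
ee_pos: [0.5374, -0.146, 0.1377]
orientation: [0.657, 0.754, -0.001, -0.001]
ft_force: [-6.8, -2.5, 2.6]
gripper_width: 0.0141
```

```bash
python3 -c "
from h import *
st()"
```

```text
t 8.35 yaw 7.82 q1-q6 7.78 F [-6.8 -2.5  2.6] T [-0.338  0.906  0.097] tau6 0.049 w 0.0141 [ 0.5374 -0.146   0.1377]
```

Emit:
move_arm(
  grip=[0],
  xyz=[
    [0, 0, 0],
  ],
  twist=[
    [0, 0, 0.8],
  ],
)

```text
time_s: 8.48
ee_pos: [0.5374, -0.146, 0.1377]
orientation: [0.663, 0.749, -0.001, -0.001]
ft_force: [-7.6, -1.9, 2.2]
gripper_width: 0.0136
```

```bash
python3 -c "
from h import *
st()"
```

```text
t 8.47 yaw 7.01 q1-q6 6.98 F [-7.6 -1.9  2.2] T [-0.306  0.94   0.107] tau6 -0.08 w 0.0136 [ 0.5374 -0.146   0.1377]
```

Emit:
move_arm(
  grip=[0],
  xyz=[
    [0, 0, 0],
  ],
  twist=[
    [0, 0, 0.8],
  ],
)

```text
time_s: 8.6
ee_pos: [0.5374, -0.1461, 0.1377]
orientation: [0.668, 0.744, -0.001, -0.001]
ft_force: [-6.4, -1.5, 3.9]
gripper_width: 0.0136
```

```bash
python3 -c "
from h import *
st()"
```

```text
t 8.6 yaw 6.2 q1-q6 6.17 F [-6.4 -1.5  3.9] T [-0.36   0.984  0.09 ] tau6 -0.051 w 0.0136 [ 0.5374 -0.1461  0.1377]
```

Emit:
move_arm(
  grip=[0],
  xyz=[
    [0, 0, 0],
  ],
  twist=[
    [0, 0, 0.8],
  ],
)

```text
time_s: 8.72
ee_pos: [0.5374, -0.146, 0.1377]
orientation: [0.673, 0.74, -0.001, -0.001]
ft_force: [-7.1, -1.7, 3.7]
gripper_width: 0.0136
```

```bash
python3 -c "
from h import *
st()"
```

```text
t 8.72 yaw 5.41 q1-q6 5.37 F [-7.1 -1.7  3.7] T [-0.271  0.964  0.129] tau6 -0.051 w 0.0136 [ 0.5374 -0.146   0.1377]
```

Emit:
move_arm(
  grip=[0],
  xyz=[
    [0, 0, 0],
  ],
  twist=[
    [0, 0, 0.6],
  ],
)

```text
time_s: 8.85
ee_pos: [0.5375, -0.146, 0.1377]
orientation: [0.677, 0.736, -0.001, -0.001]
ft_force: [-6.5, -2.1, 3.1]
gripper_width: 0.014
```

```bash
python3 -c "
from h import *
st()"
```

```text
t 8.85 yaw 4.81 q1-q6 4.78 F [-6.5 -2.1  3.1] T [-0.282  0.903  0.074] tau6 -0.009 w 0.014 [ 0.5375 -0.146   0.1377]
```

Emit:
move_arm(
  grip=[0],
  xyz=[
    [0, 0, 0],
  ],
  twist=[
    [0, 0, 0.8],
  ],
)

```text
time_s: 8.98
ee_pos: [0.5375, -0.146, 0.1377]
orientation: [0.682, 0.731, -0.001, -0.001]
ft_force: [-7.0, -1.7, 2.4]
gripper_width: 0.0134
```

```bash
python3 -c "
from h import *
st()"
```

```text
t 8.97 yaw 4.01 q1-q6 3.97 F [-7.  -1.7  2.4] T [-0.373  0.947  0.051] tau6 -0.106 w 0.0134 [ 0.5375 -0.146   0.1377]
```

Emit:
move_arm(
  grip=[0],
  xyz=[
    [0, 0, 0],
  ],
  twist=[
    [0, 0, 0.8],
  ],
)

```text
time_s: 9.1
ee_pos: [0.5375, -0.146, 0.1377]
orientation: [0.687, 0.727, -0.001, -0.001]
ft_force: [-5.8, -2.2, 3.8]
gripper_width: 0.0134
```

```bash
python3 -c "
from h import *
st()"
```

```text
t 9.1 yaw 3.2 q1-q6 3.17 F [-5.8 -2.2  3.8] T [-0.335  0.884  0.033] tau6 -0.107 w 0.0134 [ 0.5375 -0.146   0.1377]
```

Emit:
move_arm(
  grip=[0],
  xyz=[
    [0, 0, 0],
  ],
  twist=[
    [0, 0, 0.8],
  ],
)

```text
time_s: 9.22
ee_pos: [0.5375, -0.146, 0.1377]
orientation: [0.692, 0.722, -0.001, -0.001]
ft_force: [-6.4, -2.2, 2.9]
gripper_width: 0.014
```

```bash
python3 -c "
from h import *
st()"
```

```text
t 9.22 yaw 2.4 q1-q6 2.37 F [-6.4 -2.2  2.9] T [-0.314  0.925  0.065] tau6 -0.073 w 0.014 [ 0.5375 -0.146   0.1377]
```

Emit:
move_arm(
  grip=[0],
  xyz=[
    [0, 0, 0],
  ],
  twist=[
    [0, 0, 0.8],
  ],
)

```text
time_s: 9.35
ee_pos: [0.5375, -0.146, 0.1377]
orientation: [0.697, 0.717, -0.001, -0.001]
ft_force: [-6.8, -2.5, 2.0]
gripper_width: 0.0144
```

```bash
python3 -c "
from h import *
st()"
```

```text
t 9.35 yaw 1.6 q1-q6 1.57 F [-6.8 -2.5  2. ] T [-0.279  0.857  0.098] tau6 -0.05 w 0.0144 [ 0.5375 -0.146   0.1377]
```

Emit:
move_arm(
  grip=[0],
  xyz=[
    [0, 0, 0],
  ],
  twist=[
    [0, 0, 0.7],
  ],
)

```text
time_s: 9.48
ee_pos: [0.5375, -0.146, 0.1377]
orientation: [0.701, 0.713, -0.001, -0.001]
ft_force: [-6.2, -2.6, 2.6]
gripper_width: 0.0139
```

```bash
python3 -c "
from h import *
st()"
```

```text
t 9.47 yaw 0.91 q1-q6 0.88 F [-6.2 -2.6  2.6] T [-0.348  0.872  0.061] tau6 -0.026 w 0.0139 [ 0.5375 -0.146   0.1377]
```

Emit:
move_arm(
  grip=[0],
  xyz=[
    [0, 0, 0],
  ],
  twist=[
    [0, 0, 0.8],
  ],
)

```text
time_s: 9.6
ee_pos: [0.5375, -0.146, 0.1377]
orientation: [0.706, 0.708, -0.001, -0.001]
ft_force: [-5.8, -2.5, 1.4]
gripper_width: 0.0142
```

```bash
python3 -c "
from h import *
st()"
```

```text
t 9.6 yaw 0.11 q1-q6 0.08 F [-5.8 -2.5  1.4] T [-0.376  0.815  0.095] tau6 -0.059 w 0.0142 [ 0.5375 -0.146   0.1377]
```

Emit:
move_arm(
  grip=[0],
  xyz=[
    [0, 0, 0],
  ],
  twist=[
    [0, 0, 0.7],
  ],
)

```text
time_s: 9.72
ee_pos: [0.5375, -0.146, 0.1377]
orientation: [0.711, 0.703, -0.001, -0.001]
ft_force: [-6.2, -2.0, 3.0]
gripper_width: 0.0139
```

```bash
python3 -c "
from h import *
st()"
```

```text
t 9.72 yaw -0.59 q1-q6 -0.62 F [-6.2 -2.   3. ] T [-0.319  0.831  0.114] tau6 -0.026 w 0.0139 [ 0.5375 -0.146   0.1377]
```

Emit:
move_arm(
  grip=[0],
  xyz=[
    [0, 0, 0],
  ],
  twist=[
    [0, 0, 0.6],
  ],
)

```text
time_s: 9.85
ee_pos: [0.5376, -0.146, 0.1377]
orientation: [0.714, 0.7, -0.001, -0.001]
ft_force: [-6.5, -1.3, 2.3]
gripper_width: 0.0138
```

```bash
python3 -c "
from h import *
st()"
```

```text
t 9.85 yaw -1.19 q1-q6 -1.22 F [-6.5 -1.3  2.3] T [-0.285  0.843  0.143] tau6 -0.008 w 0.0138 [ 0.5376 -0.146   0.1377]
```

Emit:
move_arm(
  grip=[0],
  xyz=[
    [0, 0, 0],
  ],
  twist=[
    [0, 0, 0.5],
  ],
)

```text
time_s: 9.98
ee_pos: [0.5376, -0.146, 0.1377]
orientation: [0.717, 0.697, -0.001, -0.001]
ft_force: [-5.4, -2.0, 2.4]
gripper_width: 0.0136
```

```bash
python3 -c "
from h import *
st()"
```

```text
t 9.97 yaw -1.69 q1-q6 -1.72 F [-5.4 -2.   2.4] T [-0.264  0.808  0.119] tau6 0.01 w 0.0136 [ 0.5376 -0.146   0.1377]
```

Emit:
move_arm(
  grip=[0],
  xyz=[
    [0, 0, 0],
  ],
  twist=[
    [0, 0, 0.5],
  ],
)

```text
time_s: 10.1
ee_pos: [0.5376, -0.146, 0.1377]
orientation: [0.72, 0.694, -0.001, -0.001]
ft_force: [-6.1, -2.7, 2.9]
gripper_width: 0.0141
```

```bash
python3 -c "
from h import *
st()"
```

```text
t 10.1 yaw -2.18 q1-q6 -2.22 F [-6.1 -2.7  2.9] T [-0.304  0.849  0.134] tau6 0.003 w 0.0141 [ 0.5376 -0.146   0.1377]
```

Emit:
move_arm(
  grip=[0],
  xyz=[
    [0, 0, 0],
  ],
  twist=[
    [0, 0, 0.5],
  ],
)

```text
time_s: 10.22
ee_pos: [0.5376, -0.146, 0.1377]
orientation: [0.723, 0.69, -0.001, -0.001]
ft_force: [-5.8, -1.4, 2.6]
gripper_width: 0.0132
```

```bash
python3 -c "
from h import *
st()"
```

```text
t 10.22 yaw -2.68 q1-q6 -2.72 F [-5.8 -1.4  2.6] T [-0.286  0.77   0.092] tau6 0.002 w 0.0132 [ 0.5376 -0.146   0.1377]
```

Emit:
move_arm(
  grip=[0],
  xyz=[
    [0, 0, 0],
  ],
  twist=[
    [0, 0, 0.8],
  ],
)

```text
time_s: 10.35
ee_pos: [0.5376, -0.146, 0.1377]
orientation: [0.728, 0.685, -0.001, -0.001]
ft_force: [-6.2, -1.5, 2.6]
gripper_width: 0.0138
```

```bash
python3 -c "
from h import *
st()"
```

```text
t 10.35 yaw -3.49 q1-q6 -3.52 F [-6.2 -1.5  2.6] T [-0.274  0.772  0.078] tau6 -0.073 w 0.0138 [ 0.5376 -0.146   0.1377]
```

Emit:
move_arm(
  grip=[0],
  xyz=[
    [0, 0, 0],
  ],
  twist=[
    [0, 0, 0.8],
  ],
)

```text
time_s: 10.48
ee_pos: [0.5376, -0.146, 0.1377]
orientation: [0.733, 0.68, -0.001, -0.001]
ft_force: [-6.5, -1.1, 2.2]
gripper_width: 0.0135
```

```bash
python3 -c "
from h import *
st()"
```

```text
t 10.47 yaw -4.29 q1-q6 -4.32 F [-6.5 -1.1  2.2] T [-0.277  0.812  0.148] tau6 -0.034 w 0.0135 [ 0.5376 -0.146   0.1377]
```

Emit:
move_arm(
  grip=[0],
  xyz=[
    [0, 0, 0],
  ],
  twist=[
    [0, 0, 0.4],
  ],
)

```text
time_s: 10.6
ee_pos: [0.5376, -0.146, 0.1377]
orientation: [0.735, 0.678, -0.001, -0.001]
ft_force: [-6.4, -1.8, 2.8]
gripper_width: 0.0141
```

```bash
python3 -c "
from h import *
st()"
```

```text
t 10.6 yaw -4.69 q1-q6 -4.72 F [-6.4 -1.8  2.8] T [-0.354  0.761  0.137] tau6 0.085 w 0.0141 [ 0.5376 -0.146   0.1377]
```

Emit:
move_arm(
  grip=[0],
  xyz=[
    [0, 0, 0],
  ],
  twist=[
    [0, 0, 0.5],
  ],
)

```text
time_s: 10.72
ee_pos: [0.5376, -0.146, 0.1377]
orientation: [0.738, 0.674, -0.001, -0.001]
ft_force: [-5.4, -1.2, 1.8]
gripper_width: 0.0141
```

```bash
python3 -c "
from h import *
st()"
```

```text
t 10.72 yaw -5.18 q1-q6 -5.21 F [-5.4 -1.2  1.8] T [-0.308  0.783  0.209] tau6 0.058 w 0.0141 [ 0.5376 -0.146   0.1377]
```

Bound the other way (0.21 N m at yaw −5.2°). I hold.

Emit:
move_arm(
  grip=[0, 0],
  xyz=[
    [0, 0, 0],
    [0, 0, 0],
  ],
  twist=[
    [0, 0, 0],
    [0, 0, 0],
  ],
)

```text
time_s: 10.98
ee_pos: [0.5376, -0.146, 0.1377]
orientation: [0.738, 0.675, -0.001, -0.001]
ft_force: [-6.1, -1.2, 3.2]
gripper_width: 0.0137
```

```bash
python3 -c "
from h import *
st()"
```

```text
t 10.97 yaw -5.16 q1-q6 -5.19 F [-6.1 -1.2  3.2] T [-0.323  0.819  0.145] tau6 0.153 w 0.0137 [ 0.5376 -0.146   0.1377]
```

Emit:
move_arm(
  grip=[0],
  xyz=[
    [0, 0, 0],
  ],
  twist=[
    [0, 0, 0.4],
  ],
)

```text
time_s: 11.1
ee_pos: [0.5376, -0.146, 0.1377]
orientation: [0.741, 0.672, -0.001, -0.001]
ft_force: [-6.1, -2.1, 1.8]
gripper_width: 0.0136
```

```bash
python3 -c "
from h import *
st()"
```

```text
t 11.1 yaw -5.57 q1-q6 -5.6 F [-6.1 -2.1  1.8] T [-0.293  0.794  0.173] tau6 0.072 w 0.0136 [ 0.5376 -0.146   0.1377]
```

Emit:
move_arm(
  grip=[0],
  xyz=[
    [0, 0, 0],
  ],
  twist=[
    [0, 0, 0.3],
  ],
)

```text
time_s: 11.22
ee_pos: [0.5376, -0.146, 0.1377]
orientation: [0.742, 0.67, -0.001, -0.001]
ft_force: [-5.6, -2.0, 2.4]
gripper_width: 0.0136
```

```bash
python3 -c "
from h import *
st()"
```

```text
t 11.22 yaw -5.87 q1-q6 -5.9 F [-5.6 -2.   2.4] T [-0.284  0.789  0.215] tau6 0.143 w 0.0136 [ 0.5376 -0.146   0.1377]
```

Confirmed bound. I hold 0.25 s.

Emit:
move_arm(
  grip=[0, 0],
  xyz=[
    [0, 0, 0],
    [0, 0, 0],
  ],
  twist=[
    [0, 0, 0],
    [0, 0, 0],
  ],
)

```text
time_s: 11.48
ee_pos: [0.5376, -0.146, 0.1377]
orientation: [0.742, 0.67, -0.001, -0.001]
ft_force: [-5.7, -2.0, 3.6]
gripper_width: 0.0135
```

```bash
python3 -c "
from h import *
st()"
```

```text
t 11.47 yaw -5.86 q1-q6 -5.89 F [-5.7 -2.   3.6] T [-0.285  0.789  0.198] tau6 0.189 w 0.0135 [ 0.5376 -0.146   0.1377]
```

Emit:
move_arm(
  grip=[0, 0, 0, 0, 0, 0, 0, 0],
  xyz=[
    [0, 0, 0],
    [0, 0, 0],
    [0, 0, 0],
    [0, 0, 0],
    [0, 0, 0],
    [0, 0, 0],
    [0, 0, 0],
    [0, 0, 0],
  ],
  twist=[
    [0, 0, -2],
    [0, 0, -4],
    [0, 0, -6],
    [0, 0, -8],
    [0, 0, -10],
    [0, 0, -12],
    [0, 0, -14],
    [0, 0, -16],
  ],
)

```text
time_s: 12.48
ee_pos: [0.5374, -0.146, 0.1377]
orientation: [0.642, 0.767, -0.001, -0.001]
ft_force: [-8.0, -2.4, 3.1]
gripper_width: 0.0139
```

```bash
python3 -c "
from h import *
st()"
```

```text
t 12.47 yaw 10.17 q1-q6 10.14 F [-8.  -2.4  3.1] T [-0.337  0.989 -0.075] tau6 0.25 w 0.0139 [ 0.5374 -0.146   0.1377]
```

Emit:
move_arm(
  grip=[0, 0, 0, 0, 0, 0, 0, 0],
  xyz=[
    [0, 0, 0],
    [0, 0, 0],
    [0, 0, 0],
    [0, 0, 0],
    [0, 0, 0],
    [0, 0, 0],
    [0, 0, 0],
    [0, 0, 0],
  ],
  twist=[
    [0, 0, -1.5],
    [0, 0, -3],
    [0, 0, -4.5],
    [0, 0, -6],
    [0, 0, -7.5],
    [0, 0, -9],
    [0, 0, -10.5],
    [0, 0, -12],
  ],
)

```text
time_s: 13.48
ee_pos: [0.5372, -0.1461, 0.1377]
orientation: [0.558, 0.83, -0.001, -0.001]
ft_force: [-8.7, -2.6, 3.8]
gripper_width: 0.0134
```

```bash
python3 -c "
from h import *
st()"
```

```text
t 13.47 yaw 22.16 q1-q6 22.12 F [-8.7 -2.6  3.8] T [-0.382  1.195 -0.043] tau6 0.214 w 0.0134 [ 0.5372 -0.1461  0.1377]
```

Emit:
move_arm(
  grip=[0, 0],
  xyz=[
    [0, 0, 0],
    [0, 0, 0],
  ],
  twist=[
    [0, 0, -0.7],
    [0, 0, -1.4],
  ],
)

```text
time_s: 13.72
ee_pos: [0.5371, -0.1461, 0.1377]
orientation: [0.548, 0.836, -0.001, -0.002]
ft_force: [-8.8, -2.5, 3.8]
gripper_width: 0.014
```

```bash
python3 -c "
from h import *
st()"
```

```text
t 13.72 yaw 23.53 q1-q6 23.49 F [-8.8 -2.5  3.8] T [-0.414  1.155 -0.114] tau6 0.024 w 0.014 [ 0.5371 -0.1461  0.1377]
```

Emit:
move_arm(
  grip=[0],
  xyz=[
    [0, 0, 0],
  ],
  twist=[
    [0, 0, -0.8],
  ],
)

```text
time_s: 13.85
ee_pos: [0.5371, -0.1461, 0.1377]
orientation: [0.542, 0.84, -0.001, -0.002]
ft_force: [-8.1, -3.3, 2.8]
gripper_width: 0.0135
```

```bash
python3 -c "
from h import *
st()"
```

```text
t 13.85 yaw 24.33 q1-q6 24.29 F [-8.1 -3.3  2.8] T [-0.426  1.162 -0.067] tau6 0.04 w 0.0135 [ 0.5371 -0.1461  0.1377]
```

Past the former bind, so the arc is widening.

Emit:
move_arm(
  grip=[0, 0],
  xyz=[
    [0, 0, 0],
    [0, 0, 0],
  ],
  twist=[
    [0, 0, -0.7],
    [0, 0, -1.4],
  ],
)

```text
time_s: 14.1
ee_pos: [0.5371, -0.1461, 0.1377]
orientation: [0.532, 0.847, -0.001, -0.002]
ft_force: [-8.7, -1.8, 5.2]
gripper_width: 0.0135
```

```bash
python3 -c "
from h import *
st()"
```

```text
t 14.1 yaw 25.73 q1-q6 25.69 F [-8.7 -1.8  5.2] T [-0.394  1.18  -0.17 ] tau6 0.016 w 0.0135 [ 0.5371 -0.1461  0.1377]
```

Emit:
move_arm(
  grip=[0],
  xyz=[
    [0, 0, 0],
  ],
  twist=[
    [0, 0, -0.4],
  ],
)

```text
time_s: 14.22
ee_pos: [0.5371, -0.1461, 0.1377]
orientation: [0.529, 0.849, -0.001, -0.002]
ft_force: [-8.5, -2.8, 3.8]
gripper_width: 0.0136
```

```bash
python3 -c "
from h import *
st()"
```

```text
t 14.22 yaw 26.13 q1-q6 26.08 F [-8.5 -2.8  3.8] T [-0.481  1.219 -0.099] tau6 -0.06 w 0.0136 [ 0.5371 -0.1461  0.1377]
```

Emit:
move_arm(
  grip=[0],
  xyz=[
    [0, 0, 0],
  ],
  twist=[
    [0, 0, -0.7],
  ],
)

```text
time_s: 14.35
ee_pos: [0.5371, -0.1461, 0.1377]
orientation: [0.524, 0.852, -0.001, -0.002]
ft_force: [-8.9, -1.8, 4.6]
gripper_width: 0.0137
```

```bash
python3 -c "
from h import *
st()"
```

```text
t 14.35 yaw 26.82 q1-q6 26.78 F [-8.9 -1.8  4.6] T [-0.425  1.237 -0.121] tau6 0.037 w 0.0137 [ 0.5371 -0.1461  0.1377]
```

Emit:
move_arm(
  grip=[0],
  xyz=[
    [0, 0, 0],
  ],
  twist=[
    [0, 0, -0.7],
  ],
)

```text
time_s: 14.48
ee_pos: [0.5371, -0.1462, 0.1377]
orientation: [0.519, 0.855, -0.001, -0.002]
ft_force: [-8.2, -3.1, 3.9]
gripper_width: 0.0138
```

```bash
python3 -c "
from h import *
st()"
```

```text
t 14.47 yaw 27.53 q1-q6 27.48 F [-8.2 -3.1  3.9] T [-0.409  1.204 -0.078] tau6 0.016 w 0.0138 [ 0.5371 -0.1462  0.1377]
```

Emit:
move_arm(
  grip=[0, 0],
  xyz=[
    [0, 0, 0],
    [0, 0, 0],
  ],
  twist=[
    [0, 0, -0.7],
    [0, 0, -1.2],
  ],
)

```text
time_s: 14.72
ee_pos: [0.537, -0.1461, 0.1377]
orientation: [0.51, 0.86, -0.001, -0.002]
ft_force: [-9.2, -2.7, 3.1]
gripper_width: 0.0136
```

```bash
python3 -c "
from h import *
st()"
```

```text
t 14.72 yaw 28.73 q1-q6 28.68 F [-9.2 -2.7  3.1] T [-0.421  1.223 -0.116] tau6 -0.035 w 0.0136 [ 0.537  -0.1461  0.1377]
```

Emit:
move_arm(
  grip=[0],
  xyz=[
    [0, 0, 0],
  ],
  twist=[
    [0, 0, -0.7],
  ],
)

```text
time_s: 14.85
ee_pos: [0.537, -0.1462, 0.1377]
orientation: [0.504, 0.864, -0.001, -0.002]
ft_force: [-8.9, -2.8, 3.9]
gripper_width: 0.0138
```

```bash
python3 -c "
from h import *
st()"
```

```text
t 14.85 yaw 29.43 q1-q6 29.38 F [-8.9 -2.8  3.9] T [-0.42   1.277 -0.121] tau6 0.03 w 0.0138 [ 0.537  -0.1462  0.1377]
```

Emit:
move_arm(
  grip=[0],
  xyz=[
    [0, 0, 0],
  ],
  twist=[
    [0, 0, -0.7],
  ],
)

```text
time_s: 14.98
ee_pos: [0.537, -0.1462, 0.1377]
orientation: [0.499, 0.867, -0.001, -0.002]
ft_force: [-8.4, -3.2, 3.6]
gripper_width: 0.0139
```

```bash
python3 -c "
from h import *
st()"
```

```text
t 14.97 yaw 30.13 q1-q6 30.08 F [-8.4 -3.2  3.6] T [-0.497  1.231 -0.138] tau6 0.016 w 0.0139 [ 0.537  -0.1462  0.1377]
```

Emit:
move_arm(
  grip=[0],
  xyz=[
    [0, 0, 0],
  ],
  twist=[
    [0, 0, -0.6],
  ],
)

```text
time_s: 15.1
ee_pos: [0.537, -0.1462, 0.1377]
orientation: [0.494, 0.869, -0.001, -0.002]
ft_force: [-9.0, -3.1, 3.7]
gripper_width: 0.0135
```

```bash
python3 -c "
from h import *
st()"
```

```text
t 15.1 yaw 30.73 q1-q6 30.68 F [-9.  -3.1  3.7] T [-0.508  1.27  -0.132] tau6 -0.028 w 0.0135 [ 0.537  -0.1462  0.1377]
```

Emit:
move_arm(
  grip=[0],
  xyz=[
    [0, 0, 0],
  ],
  twist=[
    [0, 0, -0.6],
  ],
)

```text
time_s: 15.22
ee_pos: [0.537, -0.1462, 0.1377]
orientation: [0.49, 0.872, -0.001, -0.002]
ft_force: [-8.9, -2.1, 3.5]
gripper_width: 0.0136
```

```bash
python3 -c "
from h import *
st()"
```

```text
t 15.22 yaw 31.32 q1-q6 31.27 F [-8.9 -2.1  3.5] T [-0.492  1.228 -0.177] tau6 -0.052 w 0.0136 [ 0.537  -0.1462  0.1377]
```

Emit:
move_arm(
  grip=[0],
  xyz=[
    [0, 0, 0],
  ],
  twist=[
    [0, 0, -0.4],
  ],
)

```text
time_s: 15.35
ee_pos: [0.537, -0.1462, 0.1377]
orientation: [0.487, 0.873, -0.001, -0.002]
ft_force: [-9.5, -3.1, 4.3]
gripper_width: 0.0133
```

```bash
python3 -c "
from h import *
st()"
```

```text
t 15.35 yaw 31.71 q1-q6 31.67 F [-9.5 -3.1  4.3] T [-0.424  1.25  -0.216] tau6 -0.124 w 0.0133 [ 0.537  -0.1462  0.1377]
```

Bound at 31.7°. I hold, then go back.

Emit:
move_arm(
  grip=[0, 0],
  xyz=[
    [0, 0, 0],
    [0, 0, 0],
  ],
  twist=[
    [0, 0, 0],
    [0, 0, 0],
  ],
)

```text
time_s: 15.6
ee_pos: [0.537, -0.1462, 0.1377]
orientation: [0.487, 0.873, -0.001, -0.002]
ft_force: [-8.2, -2.2, 3.9]
gripper_width: 0.0137
```

```bash
python3 -c "
from h import *
st()"
```

```text
t 15.6 yaw 31.7 q1-q6 31.65 F [-8.2 -2.2  3.9] T [-0.505  1.257 -0.177] tau6 -0.179 w 0.0137 [ 0.537  -0.1462  0.1377]
```

Emit:
move_arm(
  grip=[0, 0, 0, 0, 0, 0, 0, 0],
  xyz=[
    [0, 0, 0],
    [0, 0, 0],
    [0, 0, 0],
    [0, 0, 0],
    [0, 0, 0],
    [0, 0, 0],
    [0, 0, 0],
    [0, 0, 0],
  ],
  twist=[
    [0, 0, 2],
    [0, 0, 4],
    [0, 0, 6],
    [0, 0, 8],
    [0, 0, 10],
    [0, 0, 12],
    [0, 0, 14],
    [0, 0, 16],
  ],
)

```text
time_s: 16.6
ee_pos: [0.5373, -0.1461, 0.1377]
orientation: [0.604, 0.797, -0.001, -0.001]
ft_force: [-7.9, -1.5, 3.2]
gripper_width: 0.0136
```

```bash
python3 -c "
from h import *
st()"
```

```text
t 16.6 yaw 15.67 q1-q6 15.63 F [-7.9 -1.5  3.2] T [-0.303  1.048  0.081] tau6 -0.272 w 0.0136 [ 0.5373 -0.1461  0.1377]
```

Emit:
move_arm(
  grip=[0, 0, 0, 0, 0, 0, 0, 0],
  xyz=[
    [0, 0, 0],
    [0, 0, 0],
    [0, 0, 0],
    [0, 0, 0],
    [0, 0, 0],
    [0, 0, 0],
    [0, 0, 0],
    [0, 0, 0],
  ],
  twist=[
    [0, 0, 2.4],
    [0, 0, 4.8],
    [0, 0, 7.2],
    [0, 0, 9.6],
    [0, 0, 12],
    [0, 0, 14.4],
    [0, 0, 16.8],
    [0, 0, 19],
  ],
)

```text
time_s: 17.6
ee_pos: [0.5376, -0.1461, 0.1377]
orientation: [0.727, 0.686, -0.001, -0.001]
ft_force: [-6.1, -1.8, 2.1]
gripper_width: 0.0138
```

```bash
python3 -c "
from h import *
st()"
```

```text
t 17.6 yaw -3.34 q1-q6 -3.38 F [-6.1 -1.8  2.1] T [-0.306  0.845  0.06 ] tau6 -0.322 w 0.0138 [ 0.5376 -0.1461  0.1377]
```

Emit:
move_arm(
  grip=[0, 0],
  xyz=[
    [0, 0, 0],
    [0, 0, 0],
  ],
  twist=[
    [0, 0, 0.7],
    [0, 0, 1.4],
  ],
)

```text
time_s: 17.85
ee_pos: [0.5376, -0.146, 0.1377]
orientation: [0.736, 0.678, -0.001, -0.001]
ft_force: [-5.1, -2.0, 1.7]
gripper_width: 0.0141
```

```bash
python3 -c "
from h import *
st()"
```

```text
t 17.85 yaw -4.7 q1-q6 -4.73 F [-5.1 -2.   1.7] T [-0.309  0.76   0.091] tau6 -0.072 w 0.0141 [ 0.5376 -0.146   0.1377]
```

Emit:
move_arm(
  grip=[0, 0],
  xyz=[
    [0, 0, 0],
    [0, 0, 0],
  ],
  twist=[
    [0, 0, 0.7],
    [0, 0, 1.4],
  ],
)

```text
time_s: 18.1
ee_pos: [0.5376, -0.1461, 0.1377]
orientation: [0.744, 0.669, -0.001, -0.001]
ft_force: [-5.5, -3.0, 1.3]
gripper_width: 0.0136
```

```bash
python3 -c "
from h import *
st()"
```

```text
t 18.1 yaw -6.1 q1-q6 -6.13 F [-5.5 -3.   1.3] T [-0.286  0.744  0.065] tau6 -0.075 w 0.0136 [ 0.5376 -0.1461  0.1377]
```

Emit:
move_arm(
  grip=[0, 0],
  xyz=[
    [0, 0, 0],
    [0, 0, 0],
  ],
  twist=[
    [0, 0, 0.7],
    [0, 0, 1.4],
  ],
)

```text
time_s: 18.35
ee_pos: [0.5377, -0.146, 0.1377]
orientation: [0.752, 0.659, -0.001, -0.001]
ft_force: [-5.4, -1.9, 2.0]
gripper_width: 0.0137
```

```bash
python3 -c "
from h import *
st()"
```

```text
t 18.35 yaw -7.5 q1-q6 -7.53 F [-5.4 -1.9  2. ] T [-0.359  0.709  0.072] tau6 -0.074 w 0.0137 [ 0.5377 -0.146   0.1377]
```

Emit:
move_arm(
  grip=[0, 0],
  xyz=[
    [0, 0, 0],
    [0, 0, 0],
  ],
  twist=[
    [0, 0, 0.7],
    [0, 0, 1.4],
  ],
)

```text
time_s: 18.6
ee_pos: [0.5377, -0.1461, 0.1377]
orientation: [0.76, 0.65, -0.001, -0.001]
ft_force: [-4.8, -1.5, 3.3]
gripper_width: 0.0139
```

```bash
python3 -c "
from h import *
st()"
```

```text
t 18.6 yaw -8.9 q1-q6 -8.93 F [-4.8 -1.5  3.3] T [-0.335  0.715  0.046] tau6 -0.074 w 0.0139 [ 0.5377 -0.1461  0.1377]
```

Emit:
move_arm(
  grip=[0, 0],
  xyz=[
    [0, 0, 0],
    [0, 0, 0],
  ],
  twist=[
    [0, 0, 0.7],
    [0, 0, 1.4],
  ],
)

```text
time_s: 18.85
ee_pos: [0.5377, -0.1461, 0.1377]
orientation: [0.768, 0.641, -0.001, -0.001]
ft_force: [-5.8, -2.1, 3.1]
gripper_width: 0.0136
```

```bash
python3 -c "
from h import *
st()"
```

```text
t 18.85 yaw -10.3 q1-q6 -10.33 F [-5.8 -2.1  3.1] T [-0.34   0.695  0.093] tau6 -0.074 w 0.0136 [ 0.5377 -0.1461  0.1377]
```

Emit:
move_arm(
  grip=[0, 0],
  xyz=[
    [0, 0, 0],
    [0, 0, 0],
  ],
  twist=[
    [0, 0, 0.7],
    [0, 0, 1.4],
  ],
)

```text
time_s: 19.1
ee_pos: [0.5377, -0.1461, 0.1377]
orientation: [0.775, 0.631, -0.001, -0.001]
ft_force: [-5.1, -1.9, 2.0]
gripper_width: 0.0137
```

```bash
python3 -c "
from h import *
st()"
```

```text
t 19.1 yaw -11.7 q1-q6 -11.73 F [-5.1 -1.9  2. ] T [-0.343  0.695  0.042] tau6 -0.074 w 0.0137 [ 0.5377 -0.1461  0.1377]
```

Emit:
move_arm(
  grip=[0, 0],
  xyz=[
    [0, 0, 0],
    [0, 0, 0],
  ],
  twist=[
    [0, 0, 0.7],
    [0, 0, 1.4],
  ],
)

```text
time_s: 19.35
ee_pos: [0.5378, -0.146, 0.1377]
orientation: [0.783, 0.622, -0.001, -0.001]
ft_force: [-4.9, -2.3, 2.6]
gripper_width: 0.014
```

```bash
python3 -c "
from h import *
st()"
```

```text
t 19.35 yaw -13.09 q1-q6 -13.12 F [-4.9 -2.3  2.6] T [-0.329  0.688  0.079] tau6 -0.073 w 0.014 [ 0.5378 -0.146   0.1377]
```

Emit:
move_arm(
  grip=[0, 0],
  xyz=[
    [0, 0, 0],
    [0, 0, 0],
  ],
  twist=[
    [0, 0, 0.7],
    [0, 0, 1.4],
  ],
)

```text
time_s: 19.6
ee_pos: [0.5378, -0.1461, 0.1377]
orientation: [0.791, 0.612, -0.001, -0.001]
ft_force: [-4.6, -1.0, 2.7]
gripper_width: 0.0138
```

```bash
python3 -c "
from h import *
st()"
```

```text
t 19.6 yaw -14.5 q1-q6 -14.53 F [-4.6 -1.   2.7] T [-0.356  0.671  0.067] tau6 -0.073 w 0.0138 [ 0.5378 -0.1461  0.1377]
```

Emit:
move_arm(
  grip=[0, 0],
  xyz=[
    [0, 0, 0],
    [0, 0, 0],
  ],
  twist=[
    [0, 0, 0.7],
    [0, 0, 1.4],
  ],
)

```text
time_s: 19.85
ee_pos: [0.5378, -0.1461, 0.1377]
orientation: [0.798, 0.603, -0.001, -0.001]
ft_force: [-4.8, -2.2, 1.7]
gripper_width: 0.0137
```

```bash
python3 -c "
from h import *
st()"
```

```text
t 19.85 yaw -15.9 q1-q6 -15.92 F [-4.8 -2.2  1.7] T [-0.344  0.658  0.003] tau6 -0.073 w 0.0137 [ 0.5378 -0.1461  0.1377]
```

```bash
python3 -c "
from h import *
snap('wrist','w3'); st()"
```

```text
t 19.9 yaw -15.92 q1-q6 -15.95 F [-5.5 -1.3  2.4] T [-0.289  0.654 -0.024] tau6 0.03 w 0.014 [ 0.5378 -0.1461  0.1377]
```

View pics/w3.png

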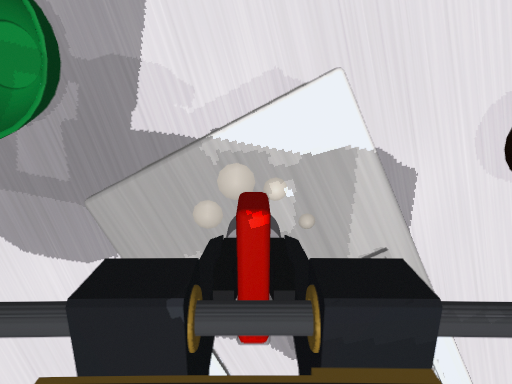

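The wing stays straight in the jaws (253,265) with the deck tilted 27°, so the knob is past 0.35 rad with only drag and is broken free. Now I turn anticlockwise.

Emit:
move_arm(
  grip=[0, 0, 0, 0, 0, 0, 0, 0],
  xyz=[
    [0, 0, 0],
    [0, 0, 0],
    [0, 0, 0],
    [0, 0, 0],
    [0, 0, 0],
    [0, 0, 0],
    [0, 0, 0],
    [0, 0, 0],
  ],
  twist=[
    [0, 0, -2.8],
    [0, 0, -5.6],
    [0, 0, -8.4],
    [0, 0, -11.2],
    [0, 0, -14],
    [0, 0, -16.8],
    [0, 0, -19.6],
    [0, 0, -22.4],
  ],
)

```text
time_s: 20.9
ee_pos: [0.5374, -0.146, 0.1377]
orientation: [0.665, 0.747, -0.001, -0.001]
ft_force: [-7.6, -1.1, 3.6]
gripper_width: 0.014
```

```bash
python3 -c "
from h import *
st()"
```

```text
t 20.9 yaw 6.6 q1-q6 6.57 F [-7.6 -1.1  3.6] T [-0.313  0.963 -0.052] tau6 0.442 w 0.014 [ 0.5374 -0.146   0.1377]
```

Emit:
move_arm(
  grip=[0, 0, 0, 0, 0, 0, 0, 0],
  xyz=[
    [0, 0, 0],
    [0, 0, 0],
    [0, 0, 0],
    [0, 0, 0],
    [0, 0, 0],
    [0, 0, 0],
    [0, 0, 0],
    [0, 0, 0],
  ],
  twist=[
    [0, 0, -2.8],
    [0, 0, -5.6],
    [0, 0, -8.4],
    [0, 0, -11.2],
    [0, 0, -14],
    [0, 0, -16.8],
    [0, 0, -19.6],
    [0, 0, -22.4],
  ],
)

```text
time_s: 21.9
ee_pos: [0.5371, -0.1461, 0.1377]
orientation: [0.508, 0.862, -0.001, -0.002]
ft_force: [-8.0, -2.7, 3.8]
gripper_width: 0.0135
```

```bash
python3 -c "
from h import *
st()"
```

```text
t 21.9 yaw 29.0 q1-q6 28.96 F [-8.  -2.7  3.8] T [-0.472  1.257 -0.073] tau6 0.439 w 0.0135 [ 0.5371 -0.1461  0.1377]
```

Emit:
move_arm(
  grip=[0, 0, 0],
  xyz=[
    [0, 0, 0],
    [0, 0, 0],
    [0, 0, 0],
  ],
  twist=[
    [0, 0, -0.8],
    [0, 0, -1.6],
    [0, 0, -2.4],
  ],
)

```text
time_s: 22.28
ee_pos: [0.537, -0.1462, 0.1377]
orientation: [0.49, 0.872, -0.001, -0.002]
ft_force: [-8.6, -2.8, 3.7]
gripper_width: 0.0134
```

```bash
python3 -c "
from h import *
st()"
```

```text
t 22.27 yaw 31.34 q1-q6 31.29 F [-8.6 -2.8  3.7] T [-0.439  1.251 -0.144] tau6 0.074 w 0.0134 [ 0.537  -0.1462  0.1377]
```

Emit:
move_arm(
  grip=[0],
  xyz=[
    [0, 0, 0],
  ],
  twist=[
    [0, 0, -0.8],
  ],
)

```text
time_s: 22.4
ee_pos: [0.537, -0.1462, 0.1377]
orientation: [0.484, 0.875, -0.001, -0.002]
ft_force: [-9.4, -3.0, 4.2]
gripper_width: 0.014
```

```bash
python3 -c "
from h import *
st()"
```

```text
t 22.4 yaw 32.14 q1-q6 32.09 F [-9.4 -3.   4.2] T [-0.412  1.254 -0.088] tau6 0.074 w 0.014 [ 0.537  -0.1462  0.1377]
```

tau6 is steady at the drag level; continue.

Emit:
move_arm(
  grip=[0, 0],
  xyz=[
    [0, 0, 0],
    [0, 0, 0],
  ],
  twist=[
    [0, 0, -0.8],
    [0, 0, -1.5],
  ],
)

```text
time_s: 22.65
ee_pos: [0.537, -0.1462, 0.1377]
orientation: [0.472, 0.881, -0.001, -0.002]
ft_force: [-8.5, -3.1, 5.2]
gripper_width: 0.0136
```

```bash
python3 -c "
from h import *
st()"
```

```text
t 22.65 yaw 33.64 q1-q6 33.59 F [-8.5 -3.1  5.2] T [-0.494  1.29  -0.148] tau6 0.048 w 0.0136 [ 0.537  -0.1462  0.1377]
```

Emit:
move_arm(
  grip=[0],
  xyz=[
    [0, 0, 0],
  ],
  twist=[
    [0, 0, -0.7],
  ],
)

```text
time_s: 22.78
ee_pos: [0.537, -0.1462, 0.1376]
orientation: [0.467, 0.884, -0.001, -0.002]
ft_force: [-8.8, -2.5, 3.7]
gripper_width: 0.0138
```

```bash
python3 -c "
from h import *
st()"
```

```text
t 22.77 yaw 34.33 q1-q6 34.28 F [-8.8 -2.5  3.7] T [-0.516  1.303 -0.038] tau6 0.055 w 0.0138 [ 0.537  -0.1462  0.1376]
```

Emit:
move_arm(
  grip=[0, 0],
  xyz=[
    [0, 0, 0],
    [0, 0, 0],
  ],
  twist=[
    [0, 0, -0.8],
    [0, 0, -1.6],
  ],
)

```text
time_s: 23.02
ee_pos: [0.537, -0.1462, 0.1377]
orientation: [0.455, 0.891, -0.001, -0.002]
ft_force: [-8.9, -3.2, 4.1]
gripper_width: 0.0135
```

```bash
python3 -c "
from h import *
st()"
```

```text
t 23.02 yaw 35.93 q1-q6 35.88 F [-8.9 -3.2  4.1] T [-0.511  1.302 -0.056] tau6 0.074 w 0.0135 [ 0.537  -0.1462  0.1377]
```

Emit:
move_arm(
  grip=[0, 0],
  xyz=[
    [0, 0, 0],
    [0, 0, 0],
  ],
  twist=[
    [0, 0, -0.8],
    [0, 0, -1.6],
  ],
)

```text
time_s: 23.28
ee_pos: [0.5369, -0.1462, 0.1377]
orientation: [0.442, 0.897, -0.001, -0.002]
ft_force: [-9.7, -2.9, 4.0]
gripper_width: 0.014
```

```bash
python3 -c "
from h import *
st()"
```

```text
t 23.27 yaw 37.54 q1-q6 37.49 F [-9.7 -2.9  4. ] T [-0.471  1.32  -0.114] tau6 0.073 w 0.014 [ 0.5369 -0.1462  0.1377]
```

Emit:
move_arm(
  grip=[0, 0],
  xyz=[
    [0, 0, 0],
    [0, 0, 0],
  ],
  twist=[
    [0, 0, -0.8],
    [0, 0, -1.6],
  ],
)

```text
time_s: 23.52
ee_pos: [0.5369, -0.1463, 0.1377]
orientation: [0.429, 0.903, -0.001, -0.002]
ft_force: [-9.3, -3.0, 5.0]
gripper_width: 0.0139
```

```bash
python3 -c "
from h import *
st()"
```

```text
t 23.52 yaw 39.13 q1-q6 39.08 F [-9.3 -3.   5. ] T [-0.498  1.417 -0.087] tau6 0.073 w 0.0139 [ 0.5369 -0.1463  0.1377]
```

Emit:
move_arm(
  grip=[0, 0],
  xyz=[
    [0, 0, 0],
    [0, 0, 0],
  ],
  twist=[
    [0, 0, -0.8],
    [0, 0, -1.6],
  ],
)

```text
time_s: 23.78
ee_pos: [0.5369, -0.1463, 0.1377]
orientation: [0.417, 0.909, -0.001, -0.002]
ft_force: [-10.2, -3.1, 3.3]
gripper_width: 0.0138
```

```bash
python3 -c "
from h import *
st()"
```

```text
t 23.77 yaw 40.74 q1-q6 40.68 F [-10.2  -3.1   3.3] T [-0.568  1.376 -0.026] tau6 0.073 w 0.0138 [ 0.5369 -0.1463  0.1377]
```

Emit:
move_arm(
  grip=[0, 0],
  xyz=[
    [0, 0, 0],
    [0, 0, 0],
  ],
  twist=[
    [0, 0, -1],
    [0, 0, -2],
  ],
)

```text
time_s: 24.02
ee_pos: [0.5369, -0.1463, 0.1377]
orientation: [0.401, 0.916, -0.001, -0.002]
ft_force: [-9.5, -3.6, 3.4]
gripper_width: 0.014
```

```bash
python3 -c "
from h import *
st()"
```

```text
t 24.02 yaw 42.74 q1-q6 42.68 F [-9.5 -3.6  3.4] T [-0.52   1.422 -0.07 ] tau6 0.11 w 0.014 [ 0.5369 -0.1463  0.1377]
```

Past 0.5 rad on low torque, so it is free. Larger sweeps now.

Emit:
move_arm(
  grip=[0, 0, 0, 0, 0, 0, 0, 0],
  xyz=[
    [0, 0, 0],
    [0, 0, 0],
    [0, 0, 0],
    [0, 0, 0],
    [0, 0, 0],
    [0, 0, 0],
    [0, 0, 0],
    [0, 0, 0],
  ],
  twist=[
    [0, 0, -2],
    [0, 0, -4],
    [0, 0, -6],
    [0, 0, -8],
    [0, 0, -10],
    [0, 0, -12],
    [0, 0, -14],
    [0, 0, -16],
  ],
)

```text
time_s: 25.02
ee_pos: [0.5367, -0.1465, 0.1377]
orientation: [0.269, 0.963, -0.001, -0.002]
ft_force: [-10.5, -4.8, 4.8]
gripper_width: 0.0138
```

```bash
python3 -c "
from h import *
st()"
```

```text
t 25.02 yaw 58.77 q1-q6 58.7 F [-10.5  -4.8   4.8] T [-0.696  1.502 -0.015] tau6 0.292 w 0.0138 [ 0.5367 -0.1465  0.1377]
```

Emit:
move_arm(
  grip=[0, 0, 0, 0, 0, 0, 0, 0],
  xyz=[
    [0, 0, 0],
    [0, 0, 0],
    [0, 0, 0],
    [0, 0, 0],
    [0, 0, 0],
    [0, 0, 0],
    [0, 0, 0],
    [0, 0, 0],
  ],
  twist=[
    [0, 0, -2.5],
    [0, 0, -5],
    [0, 0, -7.5],
    [0, 0, -10],
    [0, 0, -12.5],
    [0, 0, -15],
    [0, 0, -17.5],
    [0, 0, -20],
  ],
)

```text
time_s: 26.02
ee_pos: [0.5366, -0.1468, 0.1377]
orientation: [0.098, 0.995, -0.001, -0.003]
ft_force: [-12.5, -6.1, 5.0]
gripper_width: 0.0138
```

```bash
python3 -c "
from h import *
st()"
```

```text
t 26.02 yaw 78.78 q1-q6 78.7 F [-12.5  -6.1   5. ] T [-1.02   1.667 -0.048] tau6 0.385 w 0.0138 [ 0.5366 -0.1468  0.1377]
```

Emit:
move_arm(
  grip=[0, 0, 0, 0, 0, 0, 0, 0],
  xyz=[
    [0, 0, 0],
    [0, 0, 0],
    [0, 0, 0],
    [0, 0, 0],
    [0, 0, 0],
    [0, 0, 0],
    [0, 0, 0],
    [0, 0, 0],
  ],
  twist=[
    [0, 0, -2.5],
    [0, 0, -5],
    [0, 0, -7.5],
    [0, 0, -10],
    [0, 0, -12.5],
    [0, 0, -15],
    [0, 0, -17.5],
    [0, 0, -20],
  ],
)

```text
time_s: 27.02
ee_pos: [0.5366, -0.1472, 0.1377]
orientation: [-0.077, 0.997, -0.001, -0.003]
ft_force: [-11.9, -7.5, 4.2]
gripper_width: 0.014
```

```bash
python3 -c "
from h import *
st()"
```

```text
t 27.02 yaw 98.78 q1-q6 98.69 F [-11.9  -7.5   4.2] T [-1.214  1.652 -0.071] tau6 0.388 w 0.014 [ 0.5366 -0.1472  0.1377]
```

Knob at about 1.5 rad. Release and rise.

Emit:
move_arm(
  grip=[0.5, 0.7, 0.7, 0.7, 0.7, 0.7, 0.7],
  xyz=[
    [0, 0, 0],
    [0, 0, 0],
    [0, 0, 0],
    [0, 0, -20],
    [0, 0, -60],
    [0, 0, -100],
    [0, 0, -100],
  ],
  twist=[
    [0, 0, 0],
    [0, 0, 0],
    [0, 0, 0],
    [0, 0, 0],
    [0, 0, 0],
    [0, 0, 0],
    [0, 0, 0],
  ],
)

```text
time_s: 27.9
ee_pos: [0.5397, -0.1461, 0.2406]
orientation: [-0.076, 0.997, -0.002, 0.003]
ft_force: [-0.1, 0.8, -0.9]
gripper_width: 0.0619
```

```bash
python3 - <<'E'
from h import *
st()
for n in ['side','top','wrist']:
    p=vision.camera_params(n)
    im,d=snap(n,n+'3')
    v,u=np.nonzero(d>0); P=world(p,np.c_[u,v],d[v,u]); c=im[v,u].astype(int)
    box=(P[:,0]>.4)&(P[:,0]<.7)&(P[:,1]<-.05)&(P[:,1]>-.42)
    red=(c[:,0]>90)&(c[:,0]>2*c[:,1])&(c[:,0]>2*c[:,2])&(P[:,2]>.15)&(P[:,2]<.17)&box
    blk=(c.max(1)<70)&(P[:,2]>.134)&(P[:,2]<.146)&box
    for nm,m in [('red',red),('handle',blk)]:
        if m.sum()>10: r=cv2.minAreaRect(P[m][:,:2].astype(np.float32)); print(n,nm,m.sum(),np.round(r[0],4),np.round(r[1],4),round(r[2],1),np.round(np.median(P[m][:,2]),4))
go([.559,-.2565,.2],11.1)
E
```

```text
t 27.9 yaw 98.74 q1-q6 98.74 F [-0.1  0.8 -0.9] T [ 0.022 -0.136 -0.007] tau6 -0.001 w 0.0619 [ 0.5397 -0.1461  0.2406]
side red 180 [ 0.5374 -0.1494] [0.0611 0.0145] 7.8 0.1583
side handle 343 [ 0.5444 -0.2183] [0.0247 0.1534] 20.7 0.1407
top red 36 [ 0.5627 -0.1418] [0.0116 0.0119] 12.0 0.1601
wrist red 1657 [ 0.5379 -0.1469] [0.0628 0.0135] 8.3 0.1595
wrist handle 1964 [ 0.5601 -0.2551] [0.0159 0.0694] 11.4 0.1416
shift mm [  -3.7 -112.9   36.5] twist [-0.  -0.1 87.6]
```

View pics/side3.png

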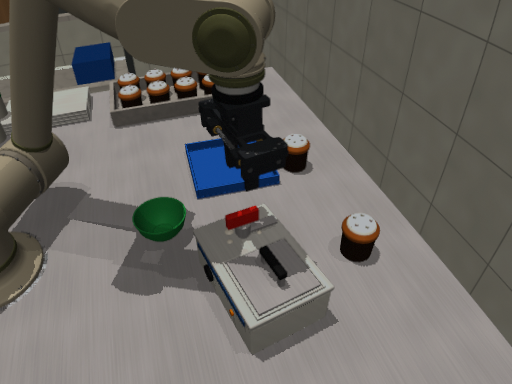

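View pics/wrist3.png

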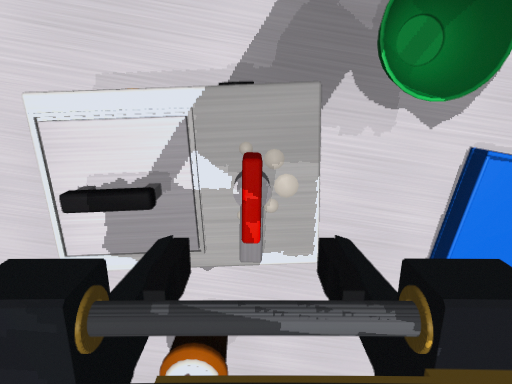

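The wing now lies across (251,197) at about 87° open, with the tongue pointing clear of the lid at (250,255). The lid is unmoved, its handle at (108,199) in the wrist view. Move over the handle.

Emit:
move_arm(
  grip=[0.8, 0.8, 0.8, 0.8, 0.8, 0.8, 0.8, 0.8],
  xyz=[
    [-0.5, -14, 0],
    [-1, -28, 0],
    [-1.5, -42, 0],
    [-2, -56, 0],
    [-2.5, -70, 0],
    [-3, -85, 0],
    [-3.5, -100, 0],
    [-4, -112.4, 0],
  ],
  twist=[
    [0, 0, 10.6],
    [0, 0, 21.2],
    [0, 0, 31.8],
    [0, 0, 42.4],
    [0, 0, 53],
    [0, 0, 63.6],
    [0, 0, 74.2],
    [0, 0, 84.8],
  ],
)

```text
time_s: 29.05
ee_pos: [0.5594, -0.2567, 0.236]
orientation: [0.619, 0.786, -0.0, -0.001]
ft_force: [-0.0, 0.8, 1.4]
gripper_width: 0.0704
```

Emit:
move_arm(
  grip=[0.8, 0.8],
  xyz=[
    [0, 0, 0],
    [0, 0, 0],
  ],
  twist=[
    [0, 0, 2.7],
    [0, 0, 2.7],
  ],
)

```text
time_s: 29.3
ee_pos: [0.5594, -0.2562, 0.2363]
orientation: [0.634, 0.773, -0.0, -0.001]
ft_force: [0.4, 0.1, -0.1]
gripper_width: 0.0705
```

```bash
python3 - <<'E'
from h import *
st()
n='wrist'
p=vision.camera_params(n)
im,d=snap(n,n+'4')
v,u=np.nonzero(d>0); P=world(p,np.c_[u,v],d[v,u]); c=im[v,u].astype(int)
box=(P[:,0]>.5)&(P[:,0]<.62)&(P[:,1]<-.2)&(P[:,1]>-.31)
m=(c.max(1)<70)&(P[:,2]>.134)&(P[:,2]<.146)&box
r=cv2.minAreaRect(P[m][:,:2].astype(np.float32)); print(m.sum(),r,np.median(P[m][:,2]))
go([.5592,-.2560,.118],11.2)
E
```

```text
t 29.3 yaw 11.25 q1-q6 11.25 F [ 0.4  0.1 -0.1] T [-0.042 -0.095  0.007] tau6 0.293 w 0.0705 [ 0.5594 -0.2562  0.2363]
1828 ((0.5606138110160828, -0.25547605752944946), (0.0158395878970623, 0.068900465965271), 10.887378692626953) 0.14161120442280306
shift mm [ 0.000e+00 -1.000e-01  1.186e+02] twist [-0.1 -0.1  0.1]
```

View pics/wrist4.png

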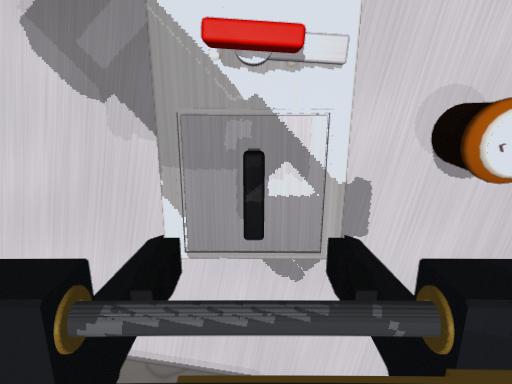

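The handle at (254,195) is centred between the fingers and the tongue is well clear. I descend and close.

Emit:
move_arm(
  grip=[0.8, 0.8, 0.8, 0.8, 0.8, 0.8],
  xyz=[
    [0, 0.5, 30],
    [0, 0.5, 60],
    [0, 0.5, 90],
    [0, 0.5, 110],
    [0, 0.5, 118],
    [0, 0.5, 118],
  ],
  twist=[
    [0, 0, 0],
    [0, 0, 0],
    [0, 0, 0],
    [0, 0, 0],
    [0, 0, 0],
    [0, 0, 0],
  ],
)

```text
time_s: 30.1
ee_pos: [0.5601, -0.2561, 0.1196]
orientation: [0.634, 0.773, -0.0, -0.0]
ft_force: [-0.9, -0.7, 1.2]
gripper_width: 0.0705
```

Emit:
move_arm(
  grip=[0, 0, 0, 0, 0, 0, 0, 0],
  xyz=[
    [0, 0, 0],
    [0, 0, 0],
    [0, 0, 0],
    [0, 0, 0],
    [0, 0, 0],
    [0, 0, 0],
    [0, 0, 0],
    [0, 0, 0],
  ],
  twist=[
    [0, 0, 0],
    [0, 0, 0],
    [0, 0, 0],
    [0, 0, 0],
    [0, 0, 0],
    [0, 0, 0],
    [0, 0, 0],
    [0, 0, 0],
  ],
)

```text
time_s: 31.1
ee_pos: [0.56, -0.2562, 0.1198]
orientation: [0.635, 0.773, -0.0, -0.0]
ft_force: [-1.0, -0.5, 0.8]
gripper_width: 0.0156
```

```bash
python3 -c "
from h import *
st()"
```

```text
t 31.1 yaw 11.22 q1-q6 11.22 F [-1.  -0.5  0.8] T [-0.07   0.197 -0.   ] tau6 -0.004 w 0.0156 [ 0.56   -0.2562  0.1198]
```

Gripped at 15.6 mm. I lift gently by 40 mm, then higher.

Emit:
move_arm(
  grip=[0, 0, 0, 0, 0, 0, 0],
  xyz=[
    [0, 0, -4],
    [0, 0, -10],
    [0, 0, -25],
    [0, 0, -50],
    [0, 0, -75],
    [0, 0, -100],
    [0, 0, -100],
  ],
  twist=[
    [0, 0, 0],
    [0, 0, 0],
    [0, 0, 0],
    [0, 0, 0],
    [0, 0, 0],
    [0, 0, 0],
    [0, 0, 0],
  ],
)

```text
time_s: 31.98
ee_pos: [0.5608, -0.2566, 0.2222]
orientation: [0.635, 0.773, 0.0, 0.002]
ft_force: [-0.8, -0.2, -4.6]
gripper_width: 0.0156
```

```bash
python3 -c "
from h import *
st(); go([.5967,.202,.22],-1.8); snap('wrist','w5'); snap('side','s5')"
```

```text
t 31.98 yaw 11.23 q1-q6 11.23 F [-0.8 -0.2 -4.6] T [-0.015 -0.072  0.011] tau6 -0.0 w 0.0156 [ 0.5608 -0.2566  0.2222]
shift mm [442.8 124.6   1.1] twist [ 0.2  0.2 13. ]
```

View pics/s5.png

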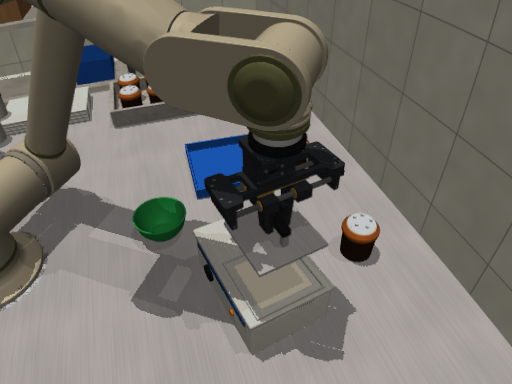

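The lid hangs level in the fingers at (275,240), clear of the warmer. Carry it to the tray.

Emit:
move_arm(
  grip=[0, 0, 0, 0, 0, 0, 0, 0],
  xyz=[
    [15, 4, 0],
    [45, 13, 0],
    [85, 24, 0],
    [130, 37, 0],
    [175, 49, 0],
    [220, 62, 0],
    [265, 75, 0],
    [310, 87, 0],
  ],
  twist=[
    [0, 0, 1.5],
    [0, 0, 3],
    [0, 0, 4.5],
    [0, 0, 6],
    [0, 0, 7.5],
    [0, 0, 9],
    [0, 0, 11],
    [0, 0, 13],
  ],
)

```text
time_s: 33.08
ee_pos: [0.5847, 0.0663, 0.2184]
orientation: [0.718, 0.696, -0.001, -0.001]
ft_force: [0.1, -0.5, -4.1]
gripper_width: 0.0155
```

```bash
python3 -c "
from h import *
st(); go([.5967,.202,.22],-1.8)"
```

```text
t 33.08 yaw -1.85 q1-q6 -1.85 F [ 0.1 -0.5 -4.1] T [-0.036 -0.059 -0.024] tau6 -1.231 w 0.0155 [0.5847 0.0663 0.2184]
shift mm [136.    7.6  -1.6] twist [-0.1 -0.  -0. ]
```

Emit:
move_arm(
  grip=[0, 0, 0, 0, 0, 0],
  xyz=[
    [40, 2, 0],
    [75, 4, 0],
    [105, 6, 0],
    [125, 7, 0],
    [133, 7, 0],
    [133, 7, 0],
  ],
  twist=[
    [0, 0, 0],
    [0, 0, 0],
    [0, 0, 0],
    [0, 0, 0],
    [0, 0, 0],
    [0, 0, 0],
  ],
)

```text
time_s: 33.83
ee_pos: [0.5962, 0.1972, 0.2194]
orientation: [0.718, 0.696, -0.0, -0.0]
ft_force: [-0.2, -0.6, -3.2]
gripper_width: 0.016
```

```bash
python3 -c "
from h import *
st(); go([.5967,.202,.026],-1.8); snap('top','t6'); snap('side','s6')"
```

```text
t 33.83 yaw -1.77 q1-q6 -1.77 F [-0.2 -0.6 -3.2] T [-0.022 -0.082 -0.004] tau6 0.075 w 0.016 [0.5962 0.1972 0.2194]
shift mm [  4.8   0.5 193.4] twist [-0.  0.  0.]
```

View pics/s6.png

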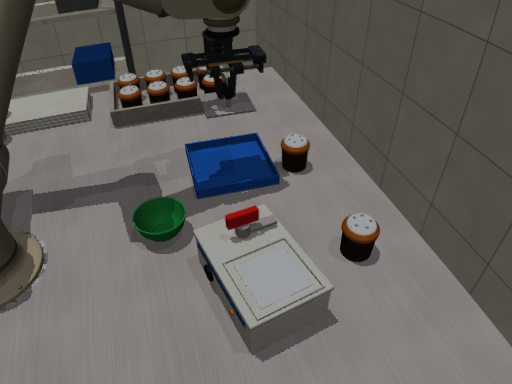

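The lid hangs level over the tray, with the tray clear below it at (231,165). I lower it.

Emit:
move_arm(
  grip=[0, 0, 0, 0, 0, 0, 0, 0],
  xyz=[
    [4, 0, 20],
    [4, 0, 55],
    [4, 0, 90],
    [4, 0, 125],
    [4, 0, 155],
    [4, 0, 175],
    [4, 0, 183],
    [4, 0, 186],
  ],
  twist=[
    [0, 0, 0],
    [0, 0, 0],
    [0, 0, 0],
    [0, 0, 0],
    [0, 0, 0],
    [0, 0, 0],
    [0, 0, 0],
    [0, 0, 0],
  ],
)

```text
time_s: 34.92
ee_pos: [0.5967, 0.2011, 0.034]
orientation: [0.718, 0.696, 0.0, 0.0]
ft_force: [-0.3, 0.2, -4.1]
gripper_width: 0.016
```

Emit:
move_arm(
  grip=[0, 0, 0, 0],
  xyz=[
    [0, 0, 2],
    [0, 0, 4],
    [0, 0, 6],
    [0, 0, 6],
  ],
  twist=[
    [0, 0, 0],
    [0, 0, 0],
    [0, 0, 0],
    [0, 0, 0],
  ],
)

```text
time_s: 35.42
ee_pos: [0.5963, 0.2015, 0.0277]
orientation: [0.718, 0.696, -0.0, -0.0]
ft_force: [0.5, 0.0, -3.8]
gripper_width: 0.0153
```

```bash
python3 -c "
from h import *
st()"
```

```text
t 35.42 yaw -1.77 q1-q6 -1.77 F [ 0.5  0.  -3.8] T [-0.042 -0.112 -0.01 ] tau6 -0.0 w 0.0153 [0.5963 0.2015 0.0277]
```

Emit:
move_arm(
  grip=[0, 0, 0],
  xyz=[
    [0, 0, 1.2],
    [0, 0, 2.4],
    [0, 0, 2.4],
  ],
  twist=[
    [0, 0, 0],
    [0, 0, 0],
    [0, 0, 0],
  ],
)

```text
time_s: 35.8
ee_pos: [0.5963, 0.2015, 0.0252]
orientation: [0.718, 0.696, -0.0, -0.0]
ft_force: [-0.0, -0.1, -5.3]
gripper_width: 0.0155
```

```bash
python3 -c "
from h import *
st()"
```

```text
t 35.8 yaw -1.78 q1-q6 -1.78 F [-0.  -0.1 -5.3] T [-0.083 -0.136 -0.032] tau6 0.0 w 0.0155 [0.5963 0.2015 0.0252]
```

Emit:
move_arm(
  grip=[0, 0],
  xyz=[
    [0, 0, 0.8],
    [0, 0, 0.8],
  ],
  twist=[
    [0, 0, 0],
    [0, 0, 0],
  ],
)

```text
time_s: 36.05
ee_pos: [0.5965, 0.2015, 0.0248]
orientation: [0.718, 0.696, 0.0, 0.0]
ft_force: [-0.7, -0.5, -2.0]
gripper_width: 0.0159
```

```bash
python3 -c "
from h import *
st()"
```

```text
t 36.05 yaw -1.78 q1-q6 -1.78 F [-0.7 -0.5 -2. ] T [-0.036  0.032  0.02 ] tau6 0.001 w 0.0159 [0.5965 0.2015 0.0248]
```

Contact is beginning; one more small step.

Emit:
move_arm(
  grip=[0, 0],
  xyz=[
    [0, 0, 0.6],
    [0, 0, 0.6],
  ],
  twist=[
    [0, 0, 0],
    [0, 0, 0],
  ],
)

```text
time_s: 36.3
ee_pos: [0.5965, 0.2015, 0.0247]
orientation: [0.718, 0.696, 0.0, 0.0]
ft_force: [-2.5, -1.2, 5.7]
gripper_width: 0.0154
```

```bash
python3 -c "
from h import *
st()"
```

```text
t 36.3 yaw -1.77 q1-q6 -1.77 F [-2.5 -1.2  5.7] T [-0.151  0.481  0.059] tau6 -0.0 w 0.0154 [0.5965 0.2015 0.0247]
```

The lid is on the floor (upward force now). I open and withdraw.

Emit:
move_arm(
  grip=[0.4, 0.6, 0.7, 0.7, 0.7, 0.7, 0.7, 0.7],
  xyz=[
    [0, 0, 0],
    [0, 0, 0],
    [0, 0, 0],
    [0, 0, 0],
    [0, 0, -20],
    [0, 0, -60],
    [0, 0, -120],
    [0, 0, -170],
  ],
  twist=[
    [0, 0, 0],
    [0, 0, 0],
    [0, 0, 0],
    [0, 0, 0],
    [0, 0, 0],
    [0, 0, 0],
    [0, 0, 0],
    [0, 0, 0],
  ],
)

```text
time_s: 37.3
ee_pos: [0.5964, 0.2015, 0.1963]
orientation: [0.718, 0.696, 0.0, 0.0]
ft_force: [0.3, -0.4, 0.3]
gripper_width: 0.0619
```

```bash
python3 - <<'E'
from h import *
st()
for n in ['side','wrist','top']:
    p=vision.camera_params(n)
    im,d=snap(n,n+'7')
    v,u=np.nonzero(d>0); P=world(p,np.c_[u,v],d[v,u]); c=im[v,u].astype(int)
    box=(abs(P[:,0]-.597)<.1)&(abs(P[:,1]-.2)<.1)
    m=(c.max(1)<70)&(P[:,2]>.036)&(P[:,2]<.055)&box
    if m.sum()>10: r=cv2.minAreaRect(P[m][:,:2].astype(np.float32)); print(n,'handle',m.sum(),r,np.median(P[m][:,2]))
    m=(P[:,2]<.02)&(P[:,2]>.002)&box&(c.max(1)-c.min(1)<40)
    if m.sum()>50:
        A=np.c_[P[m][:,:2],np.ones(m.sum())]; k=np.linalg.lstsq(A,P[m][:,2],rcond=None)[0]; print(n,'plate slope',k[:2],np.median(P[m][:,2]))
    box=(P[:,0]>.4)&(P[:,0]<.7)&(P[:,1]<-.05)&(P[:,1]>-.42)
    m=(c[:,0]>90)&(c[:,0]>2*c[:,1])&(c[:,0]>2*c[:,2])&(P[:,2]>.15)&(P[:,2]<.17)&box
    if m.sum()>10: r=cv2.minAreaRect(P[m][:,:2].astype(np.float32)); print(n,'wing',m.sum(),r)
    if n!='wrist':
        for t in ['cake1','bowl']:
            for r in trace(t,n)[:2]: print(n,t,np.round(np.median(maskpts(n,r['mask'],d),0),3))
E
```

```text
t 37.3 yaw -1.78 q1-q6 -1.78 F [ 0.3 -0.4  0.3] T [ 0.01  -0.077 -0.001] tau6 -0.004 w 0.0619 [0.5964 0.2015 0.1963]
side handle 102 ((0.596202552318573, 0.19817888736724854), (0.06887372583150864, 0.014857263304293156), 88.40408325195312) 0.04469174571162035
side plate slope [0.00130911 0.00325768] 0.009164754335875365
side wing 176 ((0.5366846919059753, -0.148960143327713), (0.06108035147190094, 0.015376555733382702), 6.403817176818848)
side cake1 [0.761 0.128 0.064]
side cake1 [ 0.768 -0.198  0.073]
side bowl [0.385 0.026 0.036]
wrist handle 1225 ((0.5983173847198486, 0.20242562890052795), (0.06869461387395859, 0.015165437012910843), 88.15509033203125) 0.046597481991633556
wrist plate slope [ 0.00100527 -0.00058848] 0.010823838832215545
top handle 138 ((0.5960494875907898, 0.18796029686927795), (0.04088487848639488, 0.016512740403413773), 87.46546936035156) 0.04650199480302834
top plate slope [-0.00049483  0.00550425] 0.011125471866599002
top wing 216 ((0.5364922285079956, -0.14594826102256775), (0.061481572687625885, 0.013378213159739971), 8.445110321044922)
top cake1 [0.758 0.151 0.083]
top cake1 [ 0.771 -0.172  0.081]
top bowl [0.387 0.005 0.025]
```

View pics/side7.png

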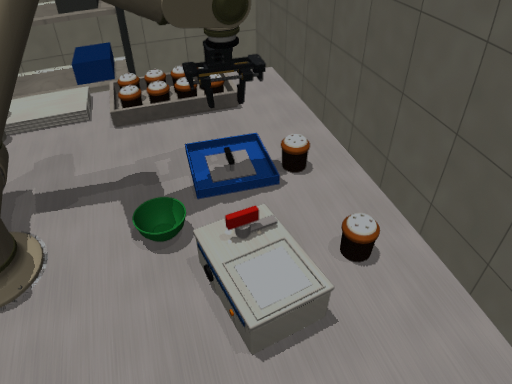

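View pics/wrist7.png

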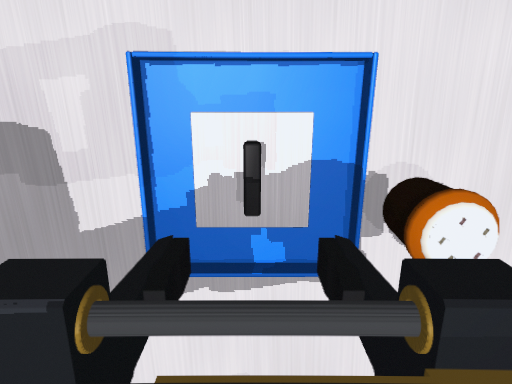

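The lid lies flat and centred in the tray, its handle at (252,178) in the wrist view, and the gripper is clear. The wing is still about 87° open, and the cakes and bowl have not moved. I hand in.

```bash
python3 -c "
from h import *
print(arm.sign_off())"
```

```text
the job is handed in; nothing more can be done
None
```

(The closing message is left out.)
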